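# Fill the vacant analyser lane with a spacer and hold it flush

## Robot

A 7-joint arm with a two-finger parallel gripper is mounted at the origin on the work surface. World frame = base frame: x ahead of the robot, y to its left, z up, the work surface at z = 0. Lengths are in mm, angles in degrees, forces in N, time in s.
With the tool pointing down it reaches from about 425 to 825 mm from the base axis. Payload 3.6 kg.
Tool frame: the origin (TCP) lies between the finger pads; the fingertips stand 25 mm ahead of it and the grasp point (between the pads) lies 6 mm ahead of it; z points along the fingers, y is the line along which they close (so a half turn about z gives the same grasp; the last joint's range is limited). The gripper opens to 93 mm and grips with 3 to 60 N. Pads are 15 mm wide; open, the fingers measure 128 mm over their backs; the gripper's body (75 mm by 188 mm) begins 65 mm behind the grasp point.
Start: joints at [74.742, 35.231, -0.722, 81.555, 0.464, 63.22, -2.315], TCP at [154.394, -631.367, 215.54] pointing down, gripper open.
Joint ranges: [-178.69, 178.69], [-17.37, 117.87], [-77.05, 75.6], [15.02, 138.74], [-78.02, 258.01], [0.78, 113.62], [-162.83, 162.83]. Speed limits (degrees/s): [159.86, 159.86, 180, 180, 180, 180, 180].

## Interface

Orientations are given as a 3x3 rotation matrix whose columns are the frame's x, y, z axes.
In Python, from workcell import read_state, camera, calibration, job_done gives the robot as it stands.
- The arm moves only by the tool apply_moves, never from a script. Its argument "increments" is a list of rows, each an object of numbers: "ax", "ay", "az": the turn, a rotation vector about the world's x, y, z in units of 90 degrees (1.0 is 90 degrees); "dx", "dy", "dz": the shift along the world's x, y, z in units of 0.12 m (1.0 is 0.12 m); "hand": the opening, from 0 (shut) to 1 (fully open). A call has 1 to 20 rows; each row is the pose to reach, as a shift and turn from the pose commanded when the call began; what a row does not reach only later rows make up. A row lasts 1/12 s, in which the tool goes at most 41.7 mm and 7.16 degrees, less where a joint would pass 70% of its speed; a pose out of reach is approached as far as the arm can. A call with a number of a shift or a turn outside -1 to 1 is refused whole. A call with a gripper value outside its range is refused whole. The fingers move at their own pace and stop on an object; the grip force is fixed at half the most. Time passes only in rows, so rows that repeat a pose let the fingers close. It gives the time, the measured TCP pose, the force, the opening and the grip force at its end, in the units of the state.
- read_state(): the state, without advancing time (a new reading comes with each control period).
- camera(name): name is "scene" or "top" or "wrist"; returns the picture (480x640x3 uint8, red, green, blue); there is no depth.
- calibration(name): a dict with "vfov" (degrees; the focal length in pixels is half the picture's height over the tangent of half this angle, whatever the lens; pixels are square), "cx", "cy" (the principal point, pixels), "R" (3x3) and "t" (3): a world point X has camera coordinates R X + t; the wrist camera has in their place "hand_eye" (4x4, takes a point from camera to tool coordinates, whose origin is the TCP and whose axes are the flange's). Camera axes: x right, y down, z forward; pixel columns grow to the right and rows downward; lengths in mm; the calibration is good to about 2 mm. A picture is of the moment at which its call begins: read the wrist's pose just before it. calibration takes no time and is no camera call.
- job_done(): hands the job in; it is judged then, once.
The state is a dict: "clock": time; "q": joint angles; "qvel": joint speeds; "joint_efforts": joint torques, N m; "position": TCP position; "tool_rot": TCP orientation; "wrist_force": force on the tool from outside, world axes, zero at the start; "moment": the same for the moment, N m; "opening": opening from 0.0 (shut) to 1.0 (fully open); "grasp_force": force on a finger pad.
Only numpy, scipy, OpenCV 4.12 (cv2) and the standard library are available. Lean on these libraries where they do the work, as an engineer would, in place of code of your own. Each camera call takes 0.05 s, during which the arm holds its last target. There are 200 camera calls.

## Task

First clear the bay: lift the basket off the three lane blocks by its arched handle and hang it by that handle on both prongs of the hook stand, and let go of it. Then take the spacer cassette, slide it upright from above into the one lane slot that is wide enough (never force it on a narrower one), press it down against the sprung seat until its shoulder is flush with the top of the lane block, and finish while still holding it pressed there: do not let go or the spring lifts it again. Leave the bottles and other things on the bench standing where they are.

Things in the scene. Friction and masses are not known exactly. Their poses are not given: they have to be found in the camera images.
- basket: Open grey tray 70 (its x) x 110 (its y) x 40 mm high with one cross wall, and a rigid steel arch handle over its middle; about 0.2 kg. Starts standing on top of the lane blocks. Origin: centre of its underside, z up.
- basket_bar (a point): Middle of the handle's level top bar: round, 10 mm thick, 105 mm long along the basket's y, axis 110 mm above the basket's underside; 65 mm free height between it and the tray's rim.
- hook: Fixed stand: foot plate, and two 18 mm wide, 177 mm high posts from which two parallel round steel prongs (8 mm thick, at y = -28 and +28 mm, axis 165 mm above the bench) run level 95 mm along the stand's -x; their ends turn up, reaching 106 mm out and 189 mm above the bench. Origin on the bench under the roots of the prongs; x points away from the prongs' free ends.
- hook_seat (a point): Point midway between the two prongs, level with their upper sides (169 mm above the bench), 48 mm along -x from the posts; the hung bar's axis comes to rest 5 mm above it, parallel to the stand's y. Axes as the hook stand's.
- spacer: White cassette standing upright on the bench: body 60 (its x) x 26 (its y) x 50 mm high, its top is the shoulder; on the middle of it a grip fin 26 (x) x 18 (y) x 30 mm high (top 80 mm above the underside), with a small round cap, 14 mm wide and 8 mm high, at x = -22 and +22 mm. About 0.18 kg. Origin: centre of its underside.
- bay: Fixed grey base plate 130 x 235 x 6 mm on the bench carrying the three lane blocks in a row along its y at 70 mm pitch, in any order; lane blocks and plate have the same yaw. Origin: centre of its underside.
- lane_wide: White block 100 (x) x 68 (y) x 60 mm high on the base plate, top 66 mm above the bench, with a vertical slot 66 (x) by 30 mm (y) in its centre, mouth bevelled 3 mm: the only one wide enough. In it a sprung steel seat, top 20 mm above the block's origin when up (the spacer then stands 10 mm proud). Origin: centre of the block's underside, 6 mm above the bench.
- seat_wide (a joint): Travel of that sprung seat, m: 0 up, growing as it is pressed down; 0.010 when the spacer's shoulder is flush with the block's top; firm stop at 0.0105. The spring takes about 3 N to start and 10 N at flush.
- lane_mid: Same block, slot only 19 mm wide (y): too narrow. Origin as lane_wide.
- lane_slim: Same block, slot only 13 mm wide (y): too narrow. Origin as lane_wide.
- bottle: Bystander: white bottle, 60 mm wide, 130 mm high. Origin: centre of its underside.
- jar: Bystander: amber jar, 56 mm wide, 70 mm high. Origin: centre of its underside.
- beaker: Bystander: glass beaker, 70 mm wide, 80 mm high. Origin: centre of its underside.
- tipbox: Bystander: blue tip box 85 x 120 x 50 mm. Origin: centre of its underside.
- vial: Bystander: small white bottle, 36 mm wide, 55 mm high. Origin: centre of its underside.
- flask: Bystander: clear bottle, 52 mm wide, 100 mm high. Origin: centre of its underside.

How it is judged:
By the outcome, as a careful person would: the job done as asked, in the order asked, and still so for the second after the job is handed in, while the arm keeps its last pose, push and grip.
It also fails if it takes over 66 s, if anything falls off the work surface, if the arm or the gripper's body presses on something with over 40 N, if the wrist force passes 120 N, or if a joint passes its speed limit or range.

## Working session

There is one attempt and no reset: what is moved stays moved. The work goes in short steps, Python scripts to look and compute and a tool call to move; the robot and the scene stay as the last step left them, time stands still between calls to the robot, and variables do not carry over. Pictures are saved under pics/ and viewed, at most 10 in all, crops included, and the job is handed in when it is done.

Besides the shell and the picture viewer there is one more tool, called after "Request:" as a command line: name --argument value ..., lists and objects as JSON in quotes. apply_moves: Moves the arm, as the interface text tells. Shifts and turns lie within -1 to 1; 1 stands for 0.12 m of shift or 90 degrees of turn. Its arguments: {"type":"object","properties":{"increments":{"type":"array"}},"required":["increments"]}

```bash
ls; mkdir -p pics
python3 - <<'E'
from workcell import *
import cv2,numpy as np
s=read_state();print({k:np.round(v,2).tolist() for k,v in s.items()})
for n in("scene","top"):
    cv2.imwrite(f"pics/{n}0.png",camera(n)[:,:,::-1]);c=calibration(n);print(n,{k:np.round(v,4).tolist() if not isinstance(v,str) else v for k,v in c.items()})
print(calibration("wrist"))
E
```

```text
pics
{'clock': 0.0, 'q': [74.74, 35.29, -0.72, 81.64, 0.46, 63.22, -2.31], 'qvel': [-0.02, 0.03, -0.07, 0.09, 0.02, 0.05, 0.0], 'joint_efforts': [-0.0, -45.89, 0.21, -16.57, -0.06, 0.02, 0.0], 'position': [154.18, -630.62, 214.39], 'tool_rot': [[0.97, 0.24, -0.0], [0.24, -0.97, 0.0], [-0.0, -0.0, -1.0]], 'wrist_force': [0.53, 0.04, 0.23], 'moment': [0.03, 0.02, 0.04], 'grasp_force': 0.0, 'opening': 1.0}
scene {'vfov': 56.2153, 'cx': 317.8828, 'cy': 240.6794, 'R': [[-0.2644, 0.9644, -0.0033], [0.7915, 0.2151, -0.5721], [-0.551, -0.1539, -0.8202]], 't': [141.1408, -373.7944, 1374.2883]}
top {'vfov': 53.6101, 'cx': 328.3949, 'cy': 238.3529, 'R': [[-0.0188, -0.9997, -0.0128], [-0.9961, 0.0198, -0.0857], [0.0859, 0.0112, -0.9962]], 't': [24.7859, 564.5792, 1093.1049]}
{'vfov': 71.30329770720328, 'cx': 318.5162033436117, 'cy': 237.05474083957142, 'hand_eye': array([[-5.66908810e-04, -9.60147824e-01, -2.79492103e-01,
         7.79659549e+01],
       [ 9.99999677e-01, -7.03519105e-04,  3.88467904e-04,
        -1.65071183e-01],
       [-5.69614647e-04, -2.79491792e-01,  9.60147912e-01,
        -1.70264955e+02],
       [ 0.00000000e+00,  0.00000000e+00,  0.00000000e+00,
         1.00000000e+00]])}
```

View pics/scene0.png

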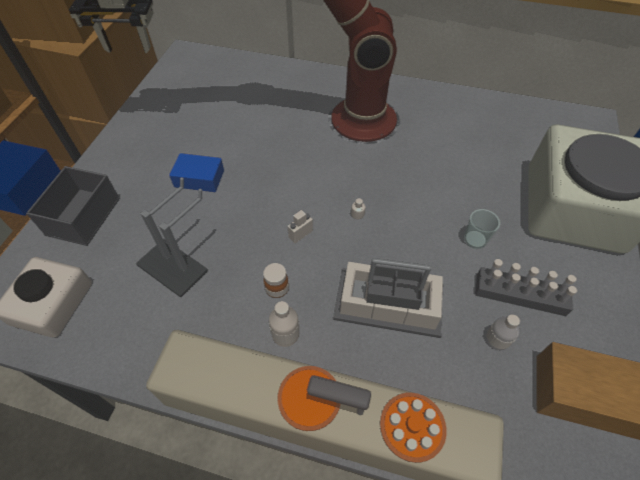

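View pics/top0.png

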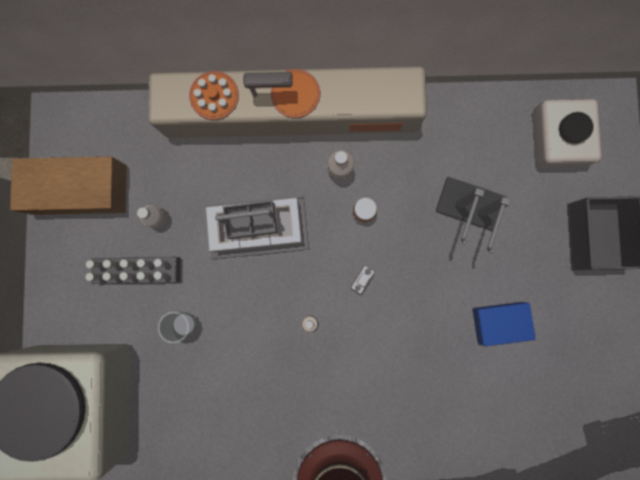

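The top view shows the basket on the bay near (248,222) and its bar from (218,217) to (278,209). The hook prongs run from (478,192)/(504,203) to (463,240)/(489,248), and the spacer is at (363,280). The scene view shows the bar from (370,263) to (428,266), the prongs from (150,213)/(168,230) to (183,182)/(200,193), and the spacer at (300,227).

```bash
cat > h.py <<'E'
from workcell import *
import cv2,numpy as np
HE=None
def cam(n,state=None):
    c=calibration(n);f=240/np.tan(np.radians(c["vfov"]/2))
    if n=="wrist":
        H=np.array(c["hand_eye"]);Rt=np.array(state["tool_rot"]);p=np.array(state["position"])
        Rc=Rt@H[:3,:3];o=Rt@H[:3,3]+p
    else:
        Rc=np.array(c["R"]).T;o=-Rc@np.array(c["t"])
    return dict(f=f,cx=c["cx"],cy=c["cy"],R=Rc,o=o)
def ray(c,u,v):
    d=c["R"]@np.array([(u-c["cx"])/c["f"],(v-c["cy"])/c["f"],1]);return c["o"],d/np.linalg.norm(d)
def plane(c,uv,z):
    o,d=ray(c,*uv);return o+d*(z-o[2])/d[2]
def tri(*obs):
    A=np.zeros((3,3));b=np.zeros(3);P=[]
    for c,uv in obs:
        o,d=ray(c,*uv);M=np.eye(3)-np.outer(d,d);A+=M;b+=M@o;P.append((M,o))
    x=np.linalg.solve(A,b);return x,[round(float(np.linalg.norm(M@(x-o))),1) for M,o in P]
def proj(c,X):
    q=c["R"].T@(np.asarray(X)-c["o"]);return c["f"]*q[0]/q[2]+c["cx"],c["f"]*q[1]/q[2]+c["cy"]
E
python3 - <<'E'
from h import *
np.set_printoptions(precision=1,suppress=True)
t=cam("top");s=cam("scene");print(t["o"],s["o"])
for n,a,b in [("barL",(218,217),(370,263)),("barR",(278,209),(428,266)),("spacer fin",(364,279),(300,217)),("prongA root",(478,192),(150,213)),("prongB root",(504,203),(168,230)),("prongA tip",(463,240),(183,182)),("prongB tip",(489,248),(200,193))]:
    print(n,*tri((t,a),(s,b)))
a=cv2.imread("pics/top0.png");b=cv2.imread("pics/scene0.png")
def crop(i,x,y,w=110,h=82): return cv2.resize(i[y:y+h,x:x+w],(400,300),interpolation=cv2.INTER_CUBIC)
m=np.vstack([np.hstack([crop(a,200,180),crop(a,425,175)]),np.hstack([crop(b,335,245),crop(b,125,175,)])])
cv2.imwrite("pics/m1.png",m)
E
```

```text
[ 469.     1.4 1137.7] [1090.4  155.8  913.8]
barL [613.  178.6 204.3] [53.4, 53.4]
barR [612.4 174.  192. ] [61.4, 61.4]
spacer fin [467.8 -63.4  68.7] [1.3, 1.3]
prongA root [ 640.8 -298.   214.5] [15.5, 15.5]
prongB root [ 617.7 -342.9  121. ] [23.1, 23.1]
prongA tip [ 547.5 -267.4  214.8] [18.5, 18.5]
prongB tip [ 521.4 -299.6  149.6] [20.6, 20.6]
```

View pics/m1.png

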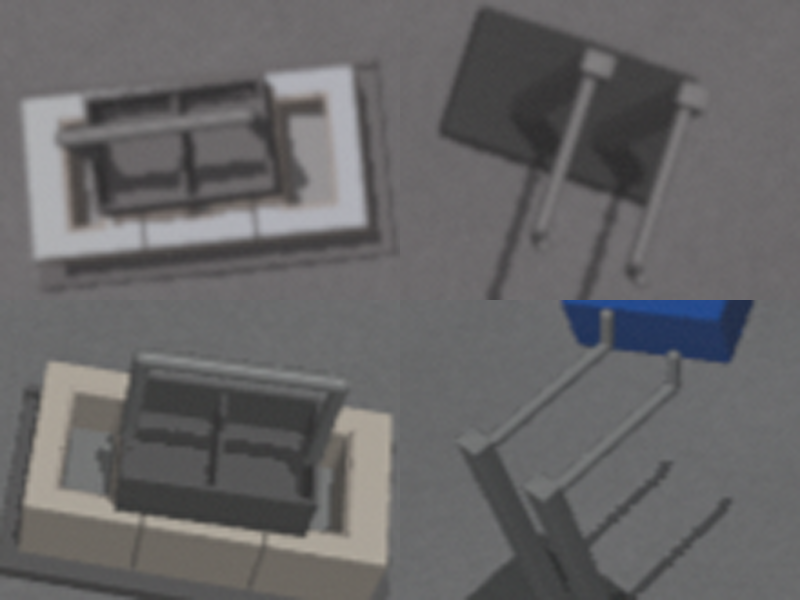

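The montage shows the scene camera looking back at the robot, so left and right swap between the two views. I'll redo the pairing with refined pixels.

Run:
```python
from h import *
np.set_printoptions(precision=1,suppress=True)
t=cam("top");s=cam("scene")
P={}
for n,a,b in [("bar+y",(216.5,217.1),(429.9,268.4)),("bar-y",(272,211.6),(373.5,262)),("post+",(479.2,192.9),(164.9,226.4)),("post-",(504.8,202),(146.5,213.5)),("tip+",(463.5,240.5),(200.6,190.1)),("tip-",(489.6,249.3),(181.9,178.3))]:
    P[n],e=tri((t,a),(s,b));print(n,P[n],e)
# yaw
d=(P["bar+y"]-P["bar-y"]);print("bar mid",(P["bar+y"]+P["bar-y"])/2,"len",np.linalg.norm(d),"yaw y-axis",np.degrees(np.arctan2(-d[0],d[1])))
# plane-cast checks: hook at z=177 post tops, 189 tips
for n,uv,z in[("post+",(479.2,192.9),177),("post-",(504.8,202),177),("tip+",(463.5,240.5),189),("tip-",(489.6,249.3),189)]:print(n,plane(t,uv,z))
for n,uv,z in[("post+",(164.9,226.4),177),("post-",(146.5,213.5),177),("tip+",(200.6,190.1),189),("tip-",(181.9,178.3),189)]:print(n,plane(s,uv,z))
d=P["post+"]+P["post-"]-P["tip+"]-P["tip-"];print("hook x yaw",np.degrees(np.arctan2(d[1],d[0])),np.linalg.norm(d)/2)
```

```text
bar+y [600.2 241.3 174.6] [0.6, 0.6]
bar-y [609.8 131.  166.5] [3.4, 3.4]
post+ [ 639.5 -298.4  170.9] [0.5, 0.5]
post- [ 619.6 -349.7  172.3] [0.0, 0.0]
tip+ [ 541.1 -257.8  187.7] [0.2, 0.2]
tip- [ 522.6 -308.6  190.7] [0.5, 0.5]
bar mid [605.  186.2 170.6] len 110.962905876987 yaw y-axis 5.006162886348175
post+ [ 638.7 -297.   177. ]
post- [ 618.8 -348.   177. ]
tip+ [ 541.1 -257.6  189. ]
tip- [ 522.5 -308.7  189. ]
post+ [ 643.2 -294.2  177. ]
post- [ 622.6 -346.6  177. ]
tip+ [ 542.1 -256.9  189. ]
tip- [ 521.3 -310.2  189. ]
hook x yaw -22.679347131873865 107.35203011025237
```

The basket bar is near (605,186,~173) with a yaw of 5°. The hook's x axis points along about −22° and its seat is near (581,−303). I'm moving above the basket for a close look.

Request:
apply_moves --increments '[{"dx": 0.9, "dy": 0.9, "dz": 0.7, "az": 0.13, "hand": 1}, {"dx": 0.9, "dy": 0.9, "dz": 0.7, "az": 0.13, "hand": 1}, {"dx": 0.9, "dy": 0.9, "dz": 0.7, "az": 0.13, "hand": 1}, {"dx": 0.9, "dy": 0.9, "dz": 0.7, "az": 0.13, "hand": 1}, {"dx": 0.9, "dy": 0.9, "dz": 0.7, "az": 0.13, "hand": 1}]'

```text
schema error: expected keys ax, ay, az, dx, dy, dz, hand
```

Request:
apply_moves --increments '[{"dx": 0.8, "dy": 1, "dz": 0, "az": 0.13, "hand": 1}, {"dx": 0.8, "dy": 1, "dz": 0, "az": 0.13, "hand": 1}, {"dx": 0.8, "dy": 1, "dz": 0, "az": 0.13, "hand": 1}, {"dx": 0.8, "dy": 1, "dz": 0, "az": 0.13, "hand": 1}]'

```text
schema error: expected keys ax, ay, az, dx, dy, dz, hand
```

Request:
apply_moves --increments '[{"dx": 0.7, "dy": 1, "dz": 0, "az": 0.13, "hand": 1}, {"dx": 0.7, "dy": 1, "dz": 0, "az": 0.13, "hand": 1}, {"dx": 0.7, "dy": 1, "dz": 0, "az": 0.13, "hand": 1}, {"dx": 0.7, "dy": 1, "dz": 0, "az": 0.13, "hand": 1}]'

```text
schema error: expected keys ax, ay, az, dx, dy, dz, hand
```

Request:
apply_moves --increments '[{"dx": 0.5, "dy": 1, "dz": 0, "az": 0.13, "hand": 1}, {"dx": 0.5, "dy": 1, "dz": 0, "az": 0.13, "hand": 1}, {"dx": 0.5, "dy": 1, "dz": 0, "az": 0.13, "hand": 1}, {"dx": 0.5, "dy": 1, "dz": 0, "az": 0.13, "hand": 1}]'

```text
schema error: expected keys ax, ay, az, dx, dy, dz, hand
```

Request:
apply_moves --increments '[{"dx": 0.4, "dy": 1, "dz": 0, "az": 0.13, "hand": 1}, {"dx": 0.4, "dy": 1, "dz": 0, "az": 0.13, "hand": 1}, {"dx": 0.4, "dy": 1, "dz": 0, "az": 0.13, "hand": 1}, {"dx": 0.4, "dy": 1, "dz": 0, "az": 0.13, "hand": 1}]'

```text
schema error: expected keys ax, ay, az, dx, dy, dz, hand
```

Request:
apply_moves --increments '[{"dx": 0.3, "dy": 1, "dz": 0, "az": 0.13, "hand": 1}, {"dx": 0.3, "dy": 1, "dz": 0, "az": 0.13, "hand": 1}, {"dx": 0.3, "dy": 1, "dz": 0, "az": 0.13, "hand": 1}, {"dx": 0.3, "dy": 1, "dz": 0, "az": 0.13, "hand": 1}]'

```text
schema error: expected keys ax, ay, az, dx, dy, dz, hand
```

Request:
apply_moves --increments '[{"dx": 0.16, "dy": 0.9, "dz": 0, "az": 0.12, "hand": 1}, {"dx": 0.16, "dy": 0.9, "dz": 0, "az": 0.12, "hand": 1}, {"dx": 0.16, "dy": 0.9, "dz": 0, "az": 0.12, "hand": 1}, {"dx": 0.16, "dy": 0.9, "dz": 0, "az": 0.12, "hand": 1}, {"dx": 0.16, "dy": 0.9, "dz": 0, "az": 0.12, "hand": 1}]'

```text
schema error: expected keys ax, ay, az, dx, dy, dz, hand
```

Run:
```python
from h import *
import json
s=read_state();print(s["clock"],np.round(s["position"],1),np.round(s["tool_rot"],3),np.round(s["q"]))
im=camera("wrist");cv2.imwrite("pics/w1.png",im[:,:,::-1])
json.dump({k:np.asarray(s[k]).tolist() for k in("position","tool_rot")},open("pics/w1.json","w"))
c=cam("wrist",s);print([np.round(proj(c,p)) for p in[(600,241,175),(610,131,175),(605,186,175)]])
```

```text
0.1 [ 154.2 -630.7  214.5] [[ 0.971  0.238 -0.001]
 [ 0.238 -0.971  0.002]
 [-0.    -0.002 -1.   ]] [75. 35. -1. 82.  0. 63. -2.]
[array([-5122., -4156.]), array([-3912., -3664.]), array([-4489., -3898.])]
```

View pics/w1.png

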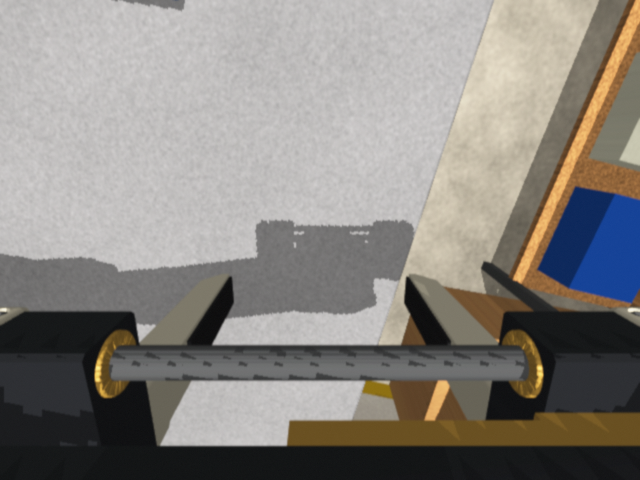

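The moves were refused because every row needs all seven keys. The wrist view shows only the bench, with the fingertips at (225,280) and (412,280). I'll resend with the full keys.

Request:
apply_moves --increments '[{"ax": 0, "ay": 0, "dx": 0.9, "dy": 0.9, "dz": 0.7, "az": 0.13, "hand": 1}, {"ax": 0, "ay": 0, "dx": 0.9, "dy": 0.9, "dz": 0.7, "az": 0.13, "hand": 1}, {"ax": 0, "ay": 0, "dx": 0.9, "dy": 0.9, "dz": 0.7, "az": 0.13, "hand": 1}, {"ax": 0, "ay": 0, "dx": 0.9, "dy": 0.9, "dz": 0.7, "az": 0.13, "hand": 1}, {"ax": 0, "ay": 0, "dx": 0.9, "dy": 0.9, "dz": 0.7, "az": 0.13, "hand": 1}]'

```text
clock: 0.57
position: [270.6, -519.0, 303.5]
tool_rot: [[0.898, 0.44, 0.009], [0.44, -0.898, -0.002], [0.007, 0.005, -1.0]]
wrist_force: [0.6, 0.4, -0.2]
opening: 1.0
grasp_force: 0.0
```

Request:
apply_moves --increments '[{"ax": 0, "ay": 0, "dx": 0.8, "dy": 1, "dz": 0, "az": 0.13, "hand": 1}, {"ax": 0, "ay": 0, "dx": 0.8, "dy": 1, "dz": 0, "az": 0.13, "hand": 1}, {"ax": 0, "ay": 0, "dx": 0.8, "dy": 1, "dz": 0, "az": 0.13, "hand": 1}, {"ax": 0, "ay": 0, "dx": 0.8, "dy": 1, "dz": 0, "az": 0.13, "hand": 1}]'

```text
clock: 0.9
position: [360.9, -399.6, 299.4]
tool_rot: [[0.795, 0.607, 0.001], [0.607, -0.795, 0.002], [0.002, -0.001, -1.0]]
wrist_force: [-0.0, 0.6, -0.6]
opening: 1.001
grasp_force: 0.0
```

Request:
apply_moves --increments '[{"ax": 0, "ay": 0, "dx": 0.7, "dy": 1, "dz": 0, "az": 0.13, "hand": 1}, {"ax": 0, "ay": 0, "dx": 0.7, "dy": 1, "dz": 0, "az": 0.13, "hand": 1}, {"ax": 0, "ay": 0, "dx": 0.7, "dy": 1, "dz": 0, "az": 0.13, "hand": 1}, {"ax": 0, "ay": 0, "dx": 0.7, "dy": 1, "dz": 0, "az": 0.13, "hand": 1}]'

```text
clock: 1.23
position: [445.2, -277.8, 299.4]
tool_rot: [[0.653, 0.758, 0.002], [0.758, -0.653, 0.003], [0.004, -0.001, -1.0]]
wrist_force: [0.8, 0.1, -0.2]
opening: 0.995
grasp_force: 0.0
```

Request:
apply_moves --increments '[{"ax": 0, "ay": 0, "dx": 0.5, "dy": 1, "dz": 0, "az": 0.13, "hand": 1}, {"ax": 0, "ay": 0, "dx": 0.5, "dy": 1, "dz": 0, "az": 0.13, "hand": 1}, {"ax": 0, "ay": 0, "dx": 0.5, "dy": 1, "dz": 0, "az": 0.13, "hand": 1}, {"ax": 0, "ay": 0, "dx": 0.5, "dy": 1, "dz": 0, "az": 0.13, "hand": 1}]'

```text
clock: 1.57
position: [505.2, -154.7, 299.6]
tool_rot: [[0.481, 0.877, 0.002], [0.877, -0.481, 0.006], [0.006, -0.001, -1.0]]
wrist_force: [-0.1, 0.2, 0.5]
opening: 1.0
grasp_force: 0.0
```

Request:
apply_moves --increments '[{"ax": 0, "ay": 0, "dx": 0.4, "dy": 1, "dz": 0, "az": 0.13, "hand": 1}, {"ax": 0, "ay": 0, "dx": 0.4, "dy": 1, "dz": 0, "az": 0.13, "hand": 1}, {"ax": 0, "ay": 0, "dx": 0.4, "dy": 1, "dz": 0, "az": 0.13, "hand": 1}, {"ax": 0, "ay": 0, "dx": 0.4, "dy": 1, "dz": 0, "az": 0.13, "hand": 1}]'

```text
clock: 1.9
position: [551.9, -33.2, 299.4]
tool_rot: [[0.292, 0.956, 0.001], [0.956, -0.292, 0.008], [0.008, -0.001, -1.0]]
wrist_force: [0.3, 1.4, 0.6]
opening: 0.998
grasp_force: 0.0
```

Request:
apply_moves --increments '[{"ax": 0, "ay": 0, "dx": 0.3, "dy": 1, "dz": 0, "az": 0.13, "hand": 1}, {"ax": 0, "ay": 0, "dx": 0.3, "dy": 1, "dz": 0, "az": 0.13, "hand": 1}, {"ax": 0, "ay": 0, "dx": 0.3, "dy": 1, "dz": 0, "az": 0.13, "hand": 1}, {"ax": 0, "ay": 0, "dx": 0.3, "dy": 1, "dz": 0, "az": 0.13, "hand": 1}]'

```text
clock: 2.23
position: [586.1, 88.0, 299.0]
tool_rot: [[0.091, 0.996, -0.001], [0.996, -0.091, 0.009], [0.009, -0.001, -1.0]]
wrist_force: [-0.4, 1.8, 0.9]
opening: 1.002
grasp_force: 0.0
```

Request:
apply_moves --increments '[{"ax": 0, "ay": 0, "dx": 0.16, "dy": 0.9, "dz": 0, "az": 0.12, "hand": 1}, {"ax": 0, "ay": 0, "dx": 0.16, "dy": 0.9, "dz": 0, "az": 0.12, "hand": 1}, {"ax": 0, "ay": 0, "dx": 0.16, "dy": 0.9, "dz": 0, "az": 0.12, "hand": 1}, {"ax": 0, "ay": 0, "dx": 0.16, "dy": 0.9, "dz": 0, "az": 0.12, "hand": 1}, {"ax": 0, "ay": 0, "dx": 0.16, "dy": 0.9, "dz": 0, "az": 0.12, "hand": 1}]'

```text
clock: 2.65
position: [605.1, 185.8, 298.6]
tool_rot: [[-0.086, 0.996, -0.002], [0.996, 0.086, -0.0], [0.0, -0.002, -1.0]]
wrist_force: [0.8, -0.2, -0.5]
opening: 1.0
grasp_force: 0.0
```

Run:
```python
from h import *
import json
s=read_state();print(s["clock"],np.round(s["position"],1),np.round(s["tool_rot"],3),np.round(s["q"]),np.round(s["wrist_force"],1))
im=camera("wrist");cv2.imwrite("pics/w2.png",im[:,:,::-1])
json.dump({k:np.asarray(s[k]).tolist() for k in("position","tool_rot")},open("pics/w2.json","w"))
c=cam("wrist",s);print([np.round(proj(c,p)) for p in[(600,241,175),(610,131,175),(605,186,175)]])
```

```text
2.65 [605.1 185.8 298.6] [[-0.086  0.996 -0.002]
 [ 0.996  0.086 -0.   ]
 [ 0.    -0.002 -1.   ]] [ -2.  33. -30.  76.  16.  75. -28.] [ 0.8 -0.2 -0.5]
[array([318., 167.]), array([319., 285.]), array([319., 229.])]
```

View pics/w2.png

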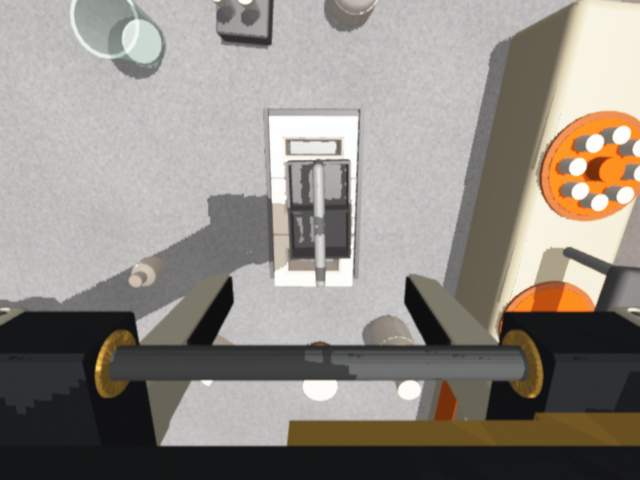

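The wrist view shows the bar from (319,165) to (320,283), within 2 px of the projection for z=175, so bar position and height are confirmed. I'll descend, grasp and lift.

Request:
apply_moves --increments '[{"ax": 0, "ay": 0, "dx": 0, "dy": 0, "dz": -0.3, "az": 0, "hand": 1}, {"ax": 0, "ay": 0, "dx": 0, "dy": 0, "dz": -0.55, "az": 0, "hand": 1}, {"ax": 0, "ay": 0, "dx": 0, "dy": 0, "dz": -0.8, "az": 0, "hand": 1}, {"ax": 0, "ay": 0, "dx": 0, "dy": 0, "dz": -0.9, "az": 0, "hand": 1}, {"ax": 0, "ay": 0, "dx": 0, "dy": 0, "dz": -0.97, "az": 0, "hand": 1}, {"ax": 0, "ay": 0, "dx": 0, "dy": 0, "dz": -0.97, "az": 0, "hand": 0.5}, {"ax": 0, "ay": 0, "dx": 0, "dy": 0, "dz": -0.97, "az": 0, "hand": 0}, {"ax": 0, "ay": 0, "dx": 0, "dy": 0, "dz": -0.97, "az": 0, "hand": 0}, {"ax": 0, "ay": 0, "dx": 0, "dy": 0, "dz": -0.97, "az": 0, "hand": 0}, {"ax": 0, "ay": 0, "dx": 0, "dy": 0, "dz": -0.97, "az": 0, "hand": 0}, {"ax": 0, "ay": 0, "dx": 0, "dy": 0, "dz": -0.97, "az": 0, "hand": 0}, {"ax": 0, "ay": 0, "dx": 0, "dy": 0, "dz": -0.97, "az": 0, "hand": 0}, {"ax": 0, "ay": 0, "dx": 0, "dy": 0, "dz": -0.97, "az": 0, "hand": 0}, {"ax": 0, "ay": 0, "dx": 0, "dy": 0, "dz": -0.97, "az": 0, "hand": 0}, {"ax": 0, "ay": 0, "dx": 0, "dy": 0, "dz": -0.97, "az": 0, "hand": 0}, {"ax": 0, "ay": 0, "dx": 0, "dy": 0, "dz": -0.97, "az": 0, "hand": 0}, {"ax": 0, "ay": 0, "dx": 0, "dy": 0, "dz": -0.97, "az": 0, "hand": 0}]'

```text
clock: 4.12
position: [605.6, 184.6, 183.1]
tool_rot: [[-0.083, 0.997, -0.0], [0.997, 0.083, -0.0], [-0.0, -0.0, -1.0]]
wrist_force: [-0.4, 0.1, -0.0]
opening: 0.189
grasp_force: 0.0
```

Request:
apply_moves --increments '[{"ax": 0, "ay": 0, "dx": 0, "dy": 0, "dz": 0, "az": 0, "hand": 0}, {"ax": 0, "ay": 0, "dx": 0, "dy": 0, "dz": 0, "az": 0, "hand": 0}, {"ax": 0, "ay": 0, "dx": 0, "dy": 0, "dz": 0, "az": 0, "hand": 0}, {"ax": 0, "ay": 0, "dx": 0, "dy": 0, "dz": 0, "az": 0, "hand": 0}, {"ax": 0, "ay": 0, "dx": 0, "dy": 0, "dz": 0, "az": 0, "hand": 0}, {"ax": 0, "ay": 0, "dx": 0, "dy": 0, "dz": 0, "az": 0, "hand": 0}]'

```text
clock: 4.62
position: [605.6, 184.6, 183.1]
tool_rot: [[-0.083, 0.997, -0.0], [0.997, 0.083, 0.0], [0.0, -0.0, -1.0]]
wrist_force: [0.5, 0.4, 0.6]
opening: 0.004
grasp_force: 0.0
```

Run:
```python
from h import *
im=np.vstack([camera("wrist")[90:390,120:520],])
a=camera("scene")[225:345,320:480]
m=np.hstack([im,cv2.resize(a,(400,300),interpolation=cv2.INTER_CUBIC)])
cv2.imwrite("pics/m2.png",m[:,:,::-1])
print(read_state()["opening"])
```

```text
0.00778378001551035
```

View pics/m2.png

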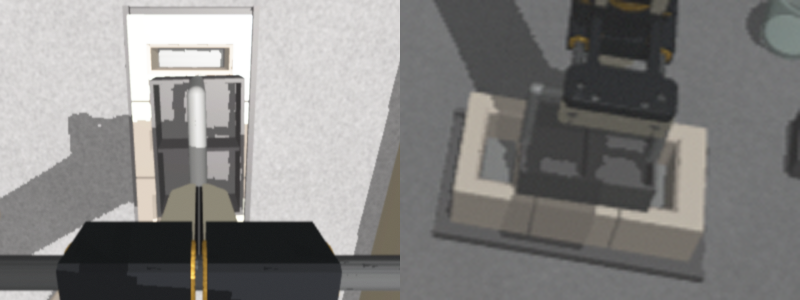

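The wrist crop shows the shut fingers just above the bar, whose +y end is at full-frame (317,171), so the bar is lower than assumed. I'll triangulate that end from the two wrist heights, together with the top view.

Run:
```python
from h import *
import json
np.set_printoptions(precision=1,suppress=True)
w2=cam("wrist",json.load(open("pics/w2.json")));s=read_state();w3=cam("wrist",s);t=cam("top");sc=cam("scene")
print(tri((w2,(319,165)),(w3,(317,171))))
for p in[(600,241,175),(600,239,150),(601,237,130)]:print(p,*[np.round(proj(c,p)) for c in(w2,w3,t,sc)])
print(s["position"],w2["o"],w3["o"])
# bar profile down the column in both wrist pictures
a=cv2.imread("pics/w2.png",0);b=cv2.imread("pics/m2.png",0)
print(a[150:180,319],b[65:100,197]);print(a[270:295,320])
```

```text
(array([601.1, 227.9, -32. ]), [0.7, 0.7])
(600, 241, 175) [318. 167.] [316. 181.] [216. 217.] [429. 268.]
(600, 239, 150) [318. 167.] [316. 180.] [220. 219.] [426. 275.]
(601, 237, 130) [319. 167.] [318. 179.] [223. 219.] [423. 280.]
[605.6 184.6 183.2] [598.9 263.5 468.9] [599.4 262.3 353.4]
[234 234 230 207 172 194 232 240 218 143 102  99 103 126 159 183 198 209
 219 225 226 226 226 226 226 226 226 227 226 227] [242 227 184 168 182 226 247 251 249 237 186 129 112 111 110 110 111 111
 111 112 124 151 178 198 210 218 225 230 236 240 240 239 239 239 239]
[127 128 127 127 127 127 128 128 127 127 139 175 204 211 208 201 189 186
 189 188 187 189 191 190 187]
```

Run:
```python
from h import *
import json
np.set_printoptions(precision=1,suppress=True)
s=read_state();w3=cam("wrist",s);w2=cam("wrist",json.load(open("pics/w2.json")))
p=np.array(s["position"])
for d in(25,19,6,0):print("tool z",d,np.array(proj(w3,p-[0,0,d])),np.array(proj(w2,np.array([605.1,185.8,298.6])-[0,0,d])))
for z in(175,150,130):print(z,"w3 bar mid",np.array(proj(w3,(605,185,z))),"w2 barmid",np.array(proj(w2,(605,185,z))))
a=cv2.imread("pics/w2.png",0);b=cv2.imread("pics/m2.png",0)
for r in(180,230,270):print("w2",r,a[r,305:335])
for r in(105,140,170):print("w3",r,b[r,180:216])
```

```text
tool z 25 [318.3 269.3] [318.4 269.3]
tool z 19 [318.3 273. ] [318.3 273. ]
tool z 6 [318.3 281.7] [318.3 281.7]
tool z 0 [318.2 286.1] [318.3 286.2]
175 w3 bar mid [317.2 279.5] w2 barmid [318.4 229.8]
150 w3 bar mid [317.4 264. ] w2 barmid [318.5 223.2]
130 w3 bar mid [317.5 253.9] w2 barmid [318.5 218.5]
w2 180 [ 87  86  88 109 153 167 164 149 147 167 185 198 215 228 227 214 200 182
 162 156 167 170 172 170 171 171 171 171 171 171]
w2 230 [ 84  84  85  84  84 104 144 155 147 117 111 117 122 125 127 127 126 119
 110  98  87  83  85  85  84  83  83  83  84  84]
w2 270 [178 178 179 179 180 181 181 181 181 168 125 112 117 122 126 127 127 123
 117 111 126 165 177 179 180 180 181 181 179 181]
w3 105 [ 97  98  98 121 168 182 175 152 159 180 193 204 211 218 226 233 238 239
 237 232 227 220 211 198 179 165 179 186 187 187 186 187 188 188 186 186]
w3 140 [ 65  65  66  66  66  66  67  74 106 149 177 192 203 211 219 226 231 235
 235 233 230 226 218 207 192 165 122  81  69  67  66  65  65  66  66  65]
w3 170 [ 95  96  95  95  95  95  94  95  96 101 114 123 129 132 136 139 143 144
 145 143 142 141 138 133 126 119 119 143 165 170 171 170 170 170 171 170]
```

The bar's apparent width (11 px, then 18 px) puts it at z≈170. The wrist view suggests the fingertips end close to the reported TCP, not 25 mm ahead of it, which explains the miss. I'll open, go 20 mm lower and close again. That is safe under either reading.

Request:
apply_moves --increments '[{"ax": 0, "ay": 0, "dx": 0, "dy": 0, "dz": 0, "az": 0, "hand": 0.6}, {"ax": 0, "ay": 0, "dx": 0, "dy": 0, "dz": 0, "az": 0, "hand": 0.6}, {"ax": 0, "ay": 0, "dx": 0, "dy": 0, "dz": 0, "az": 0, "hand": 0.6}, {"ax": 0, "ay": 0, "dx": 0, "dy": 0, "dz": 0, "az": 0, "hand": 0.6}, {"ax": 0, "ay": 0, "dx": 0, "dy": 0, "dz": 0, "az": 0, "hand": 0.6}, {"ax": 0, "ay": 0, "dx": 0, "dy": 0, "dz": 0, "az": 0, "hand": 0.6}, {"ax": 0, "ay": 0, "dx": 0, "dy": 0, "dz": 0, "az": 0, "hand": 0.6}, {"ax": 0, "ay": 0, "dx": 0, "dy": 0, "dz": 0, "az": 0, "hand": 0.6}, {"ax": 0, "ay": 0, "dx": 0, "dy": 0, "dz": -0.08, "az": 0, "hand": 0.6}, {"ax": 0, "ay": 0, "dx": 0, "dy": 0, "dz": -0.17, "az": 0, "hand": 0.6}, {"ax": 0, "ay": 0, "dx": 0, "dy": 0, "dz": -0.17, "az": 0, "hand": 0.6}]'

```text
clock: 5.63
position: [603.9, 183.6, 159.6]
tool_rot: [[-0.083, 0.997, -0.005], [0.997, 0.083, -0.002], [-0.002, -0.005, -1.0]]
wrist_force: [-0.9, 0.9, -0.0]
opening: 0.598
grasp_force: 0.0
```

Request:
apply_moves --increments '[{"ax": 0, "ay": 0, "dx": 0, "dy": 0, "dz": 0, "az": 0, "hand": 0}, {"ax": 0, "ay": 0, "dx": 0, "dy": 0, "dz": 0, "az": 0, "hand": 0}, {"ax": 0, "ay": 0, "dx": 0, "dy": 0, "dz": 0, "az": 0, "hand": 0}, {"ax": 0, "ay": 0, "dx": 0, "dy": 0, "dz": 0, "az": 0, "hand": 0}, {"ax": 0, "ay": 0, "dx": 0, "dy": 0, "dz": 0, "az": 0, "hand": 0}, {"ax": 0, "ay": 0, "dx": 0, "dy": 0, "dz": 0, "az": 0, "hand": 0}, {"ax": 0, "ay": 0, "dx": 0, "dy": 0, "dz": 0, "az": 0, "hand": 0}, {"ax": 0, "ay": 0, "dx": 0, "dy": 0, "dz": 0, "az": 0, "hand": 0}, {"ax": 0, "ay": 0, "dx": 0, "dy": 0, "dz": 0, "az": 0, "hand": 0}, {"ax": 0, "ay": 0, "dx": 0, "dy": 0, "dz": 0, "az": 0, "hand": 0}, {"ax": 0, "ay": 0, "dx": 0, "dy": 0, "dz": 0, "az": 0, "hand": 0}]'

```text
clock: 6.55
position: [605.6, 184.7, 162.9]
tool_rot: [[-0.083, 0.997, 0.0], [0.997, 0.083, 0.0], [0.0, 0.0, -1.0]]
wrist_force: [-0.6, 0.8, 1.3]
opening: 0.097
grasp_force: 30.0
```

The bar is held: 30 N at an opening of 9 mm. I'm lifting it and carrying it to just in front of the prong tips.

Request:
apply_moves --increments '[{"ax": 0, "ay": 0, "dx": 0, "dy": 0, "dz": 0.1, "az": 0, "hand": 0}, {"ax": 0, "ay": 0, "dx": 0, "dy": 0, "dz": 0.25, "az": 0, "hand": 0}, {"ax": 0, "ay": 0, "dx": 0, "dy": 0, "dz": 0.45, "az": 0, "hand": 0}, {"ax": 0, "ay": 0, "dx": 0, "dy": 0, "dz": 0.65, "az": 0, "hand": 0}, {"ax": 0, "ay": 0, "dx": 0, "dy": 0, "dz": 0.85, "az": 0, "hand": 0}, {"ax": 0, "ay": 0, "dx": 0, "dy": 0, "dz": 1, "az": 0, "hand": 0}]'

```text
clock: 7.05
position: [605.7, 184.8, 285.2]
tool_rot: [[-0.083, 0.997, 0.001], [0.997, 0.083, 0.001], [0.001, 0.001, -1.0]]
wrist_force: [0.6, 1.0, -3.0]
opening: 0.098
grasp_force: 30.0
```

Request:
apply_moves --increments '[{"ax": 0, "ay": 0, "dx": -0.08, "dy": -0.2, "dz": 0, "az": -0.02, "hand": 0}, {"ax": 0, "ay": 0, "dx": -0.15, "dy": -0.4, "dz": 0, "az": -0.04, "hand": 0}, {"ax": 0, "ay": 0, "dx": -0.23, "dy": -0.65, "dz": 0, "az": -0.06, "hand": 0}, {"ax": 0, "ay": 0, "dx": -0.31, "dy": -0.91, "dz": 0, "az": -0.075, "hand": 0}]'

```text
clock: 7.38
position: [567.4, 75.1, 282.9]
tool_rot: [[0.034, 0.999, -0.001], [0.999, -0.034, 0.0], [0.0, -0.001, -1.0]]
wrist_force: [1.0, -0.6, -3.5]
opening: 0.094
grasp_force: 30.0
```

Request:
apply_moves --increments '[{"ax": 0, "ay": 0, "dx": -0.08, "dy": -0.25, "dz": 0, "az": -0.02, "hand": 0}, {"ax": 0, "ay": 0, "dx": -0.15, "dy": -0.5, "dz": 0, "az": -0.04, "hand": 0}, {"ax": 0, "ay": 0, "dx": -0.23, "dy": -0.7, "dz": 0, "az": -0.06, "hand": 0}, {"ax": 0, "ay": 0, "dx": -0.31, "dy": -0.91, "dz": 0, "az": -0.075, "hand": 0}]'

```text
clock: 7.72
position: [530.1, -35.2, 282.9]
tool_rot: [[0.154, 0.988, -0.001], [0.988, -0.154, 0.0], [-0.0, -0.001, -1.0]]
wrist_force: [0.6, 0.2, -2.8]
opening: 0.095
grasp_force: 30.0
```

Request:
apply_moves --increments '[{"ax": 0, "ay": 0, "dx": -0.08, "dy": -0.25, "dz": 0, "az": -0.02, "hand": 0}, {"ax": 0, "ay": 0, "dx": -0.15, "dy": -0.5, "dz": 0, "az": -0.04, "hand": 0}, {"ax": 0, "ay": 0, "dx": -0.23, "dy": -0.7, "dz": 0, "az": -0.06, "hand": 0}, {"ax": 0, "ay": 0, "dx": -0.31, "dy": -0.91, "dz": 0, "az": -0.075, "hand": 0}]'

```text
clock: 8.05
position: [492.9, -144.1, 283.0]
tool_rot: [[0.269, 0.963, -0.001], [0.963, -0.269, 0.0], [0.0, -0.001, -1.0]]
wrist_force: [-0.2, 0.6, -2.9]
opening: 0.097
grasp_force: 30.0
```

Request:
apply_moves --increments '[{"ax": 0, "ay": 0, "dx": -0.08, "dy": -0.25, "dz": 0, "az": -0.02, "hand": 0}, {"ax": 0, "ay": 0, "dx": -0.15, "dy": -0.5, "dz": 0, "az": -0.04, "hand": 0}, {"ax": 0, "ay": 0, "dx": -0.23, "dy": -0.7, "dz": 0, "az": -0.06, "hand": 0}, {"ax": 0, "ay": 0, "dx": -0.31, "dy": -0.91, "dz": 0, "az": -0.075, "hand": 0}, {"ax": 0, "ay": 0, "dx": -0.31, "dy": -0.91, "dz": 0, "az": -0.075, "hand": 0}, {"ax": 0, "ay": 0, "dx": -0.31, "dy": -0.91, "dz": 0, "az": -0.075, "hand": 0}]'

```text
clock: 8.55
position: [455.3, -253.7, 282.6]
tool_rot: [[0.383, 0.924, -0.002], [0.924, -0.383, 0.0], [-0.0, -0.002, -1.0]]
wrist_force: [0.6, 0.4, -2.8]
opening: 0.096
grasp_force: 30.0
```

Run:
```python
from h import *
s=read_state();print(s["clock"],np.round(s["position"],1),np.round(s["tool_rot"],3).tolist(),s["opening"],s["grasp_force"],np.round(s["wrist_force"],1))
p=np.array(s["position"])
T=camera("top");S=camera("scene");W=camera("wrist")
cv2.imwrite("pics/top2.png",T[:,:,::-1]);cv2.imwrite("pics/scene2.png",S[:,:,::-1]);cv2.imwrite("pics/w4.png",W[:,:,::-1])
o=[];
for im,n in((T,"top"),(S,"scene")):
    u,v=map(int,proj(cam(n),p));x,y=max(0,u-75),max(0,v-56);print(n,x,y)
    o.append(cv2.resize(im[y:y+112,x:x+150],(400,300),interpolation=cv2.INTER_CUBIC))
lo=cv2.resize(T[180:292,205:355],(400,300),interpolation=cv2.INTER_CUBIC)
m=np.vstack([np.hstack(o),np.hstack([lo,cv2.resize(W,(400,300))])]);cv2.imwrite("pics/m3.png",m[:,:,::-1])
```

```text
8.55 [ 455.3 -253.7  282.6] [[0.383, 0.924, -0.002], [0.924, -0.383, 0.0], [-0.0, -0.002, -1.0]] 0.09583313687718496 29.953764975070953 [ 0.6  0.4 -2.8]
top 402 228
scene 134 73
```

View pics/m3.png

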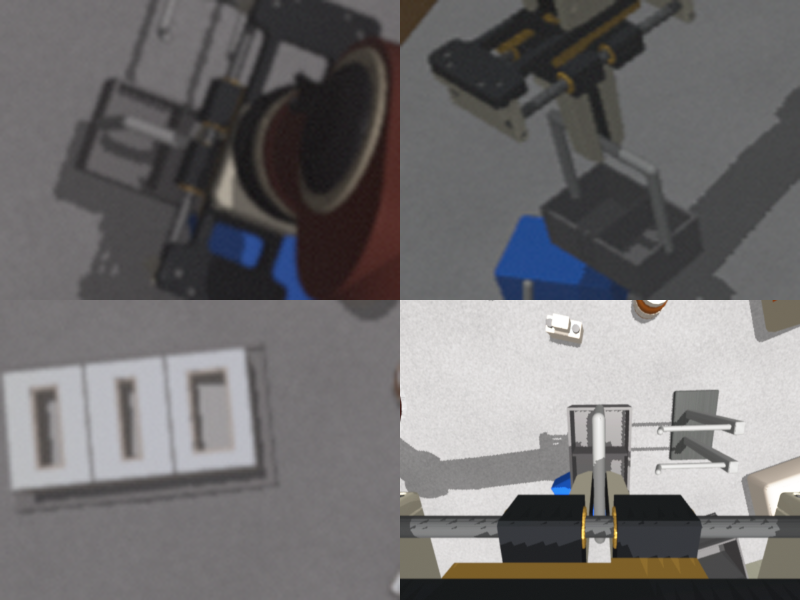

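The montage shows the wide lane at the −y end of the bay, with its slot centred near (284,222) in the top view. The basket hangs straight. The bar's +y end is at top (449.6,273.8) and scene (229.6,136.8), and its −y end is at scene (192,115). The prongs run almost parallel to the tool's y axis in the wrist view, tips at (414,208)/(416,269).

Run:
```python
from h import *
np.set_printoptions(precision=1,suppress=True)
s=read_state();p=np.array(s["position"]);t=cam("top");sc=cam("scene");w=cam("wrist",s)
e,r=tri((t,(449.6,273.8)),(sc,(229.6,136.8)));print("bar +y end",e,r,"rel TCP",e-p,"in tool",np.array(s["tool_rot"]).T@(e-p))
for z in(275,285,295):print(z,"-end",plane(sc,(192.1,115.4),z),"+end",plane(sc,(229.6,136.8),z))
for z in(189,169):print(z,"prong tips",plane(w,(414,208),z),plane(w,(416,269),z),"roots",plane(w,(541,203),z),plane(w,(531,264),z))
# slot centre
print("slot top66",plane(t,(284.1,221.6),66))
```

```text
bar +y end [ 474.2 -200.9  292.8] [1.4, 1.4] rel TCP [16.8 49.5  9.8] in tool [52.2 -3.1 -9.7]
275 -end [ 414.9 -312.7  275. ] +end [ 456.5 -209.6  275. ]
285 -end [ 425.5 -305.4  285. ] +end [ 466.4 -203.9  285. ]
295 -end [ 436.1 -298.   295. ] +end [ 476.3 -198.2  295. ]
189 prong tips [ 538.1 -255.8  189. ] [ 523.8 -306.5  189. ] roots [ 633.3 -290.1  189. ] [ 614.9 -338.7  189. ]
169 prong tips [ 542.  -261.6  169. ] [ 526.6 -316.2  169. ] roots [ 644.4 -298.6  169. ] [ 624.6 -350.9  169. ]
slot top66 [601.6 113.4  66. ]
```

The bar is about 11 mm above the reported TCP, centred and aligned: lateral error to the prong pair is about 1 mm, yaw −22.5° against −21.5°. I'm lowering to bar height ~210 and moving it in over the tips.

Request:
apply_moves --increments '[{"ax": 0, "ay": 0, "dx": 0, "dy": 0, "dz": -0.2, "az": 0, "hand": 0}, {"ax": 0, "ay": 0, "dx": 0, "dy": 0, "dz": -0.45, "az": 0, "hand": 0}, {"ax": 0, "ay": 0, "dx": 0, "dy": 0, "dz": -0.6, "az": 0, "hand": 0}, {"ax": 0, "ay": 0, "dx": 0, "dy": 0, "dz": -0.69, "az": 0, "hand": 0}, {"ax": 0, "ay": 0, "dx": 0, "dy": 0, "dz": -0.69, "az": 0, "hand": 0}, {"ax": 0, "ay": 0, "dx": 0, "dy": 0, "dz": -0.69, "az": 0, "hand": 0}]'

```text
clock: 9.2
position: [457.4, -250.8, 199.9]
tool_rot: [[0.376, 0.926, -0.0], [0.926, -0.376, 0.001], [0.001, -0.001, -1.0]]
wrist_force: [-0.0, 0.2, -2.5]
opening: 0.097
grasp_force: 30.0
```

Request:
apply_moves --increments '[{"ax": 0, "ay": 0, "dx": 0.1, "dy": -0.04, "dz": 0, "az": 0, "hand": 0}, {"ax": 0, "ay": 0, "dx": 0.2, "dy": -0.08, "dz": 0, "az": 0, "hand": 0}, {"ax": 0, "ay": 0, "dx": 0.3, "dy": -0.12, "dz": 0, "az": 0, "hand": 0}, {"ax": 0, "ay": 0, "dx": 0.4, "dy": -0.16, "dz": 0, "az": 0, "hand": 0}, {"ax": 0, "ay": 0, "dx": 0.5, "dy": -0.2, "dz": 0, "az": 0, "hand": 0}, {"ax": 0, "ay": 0, "dx": 0.5, "dy": -0.2, "dz": 0, "az": 0, "hand": 0}]'

```text
clock: 9.7
position: [520.5, -276.5, 201.5]
tool_rot: [[0.378, 0.926, 0.006], [0.926, -0.378, -0.001], [0.001, 0.006, -1.0]]
wrist_force: [-0.1, -0.9, -1.5]
opening: 0.094
grasp_force: 30.0
```

Request:
apply_moves --increments '[{"ax": 0, "ay": 0, "dx": 0.1, "dy": -0.04, "dz": 0, "az": 0, "hand": 0}, {"ax": 0, "ay": 0, "dx": 0.2, "dy": -0.08, "dz": 0, "az": 0, "hand": 0}, {"ax": 0, "ay": 0, "dx": 0.3, "dy": -0.12, "dz": 0, "az": 0, "hand": 0}, {"ax": 0, "ay": 0, "dx": 0.4, "dy": -0.16, "dz": 0, "az": 0, "hand": 0}, {"ax": 0, "ay": 0, "dx": 0.54, "dy": -0.21, "dz": 0, "az": 0, "hand": 0}, {"ax": 0, "ay": 0, "dx": 0.54, "dy": -0.21, "dz": 0, "az": 0, "hand": 0}, {"ax": 0, "ay": 0, "dx": 0.54, "dy": -0.21, "dz": 0, "az": 0, "hand": 0}]'

```text
clock: 10.28
position: [581.7, -300.7, 200.4]
tool_rot: [[0.378, 0.926, 0.0], [0.926, -0.378, 0.0], [0.0, -0.0, -1.0]]
wrist_force: [0.3, 0.3, -2.7]
opening: 0.093
grasp_force: 30.0
```

Request:
apply_moves --increments '[{"ax": 0, "ay": 0, "dx": 0, "dy": 0, "dz": -0.06, "az": 0, "hand": 0}, {"ax": 0, "ay": 0, "dx": 0, "dy": 0, "dz": -0.12, "az": 0, "hand": 0}, {"ax": 0, "ay": 0, "dx": 0, "dy": 0, "dz": -0.18, "az": 0, "hand": 0}, {"ax": 0, "ay": 0, "dx": 0, "dy": 0, "dz": -0.22, "az": 0, "hand": 0}, {"ax": 0, "ay": 0, "dx": 0, "dy": 0, "dz": -0.24, "az": 0, "hand": 0}, {"ax": 0, "ay": 0, "dx": 0, "dy": 0, "dz": -0.24, "az": 0, "hand": 0}, {"ax": 0, "ay": 0, "dx": 0, "dy": 0, "dz": -0.24, "az": 0, "hand": 0}]'

```text
clock: 10.87
position: [581.5, -301.4, 171.0]
tool_rot: [[0.379, 0.925, -0.0], [0.925, -0.379, 0.0], [0.0, -0.0, -1.0]]
wrist_force: [0.1, -0.6, -3.2]
opening: 0.097
grasp_force: 30.0
```

Request:
apply_moves --increments '[{"ax": 0, "ay": 0, "dx": 0, "dy": 0, "dz": -0.02, "az": 0, "hand": 0}, {"ax": 0, "ay": 0, "dx": 0, "dy": 0, "dz": -0.04, "az": 0, "hand": 0}, {"ax": 0, "ay": 0, "dx": 0, "dy": 0, "dz": -0.04, "az": 0, "hand": 0}]'

```text
clock: 11.12
position: [581.3, -301.3, 165.9]
tool_rot: [[0.379, 0.925, -0.001], [0.925, -0.379, 0.0], [-0.0, -0.001, -1.0]]
wrist_force: [-0.5, -0.4, -2.4]
opening: 0.098
grasp_force: 30.0
```

Request:
apply_moves --increments '[{"ax": 0, "ay": 0, "dx": 0, "dy": 0, "dz": -0.02, "az": 0, "hand": 0}, {"ax": 0, "ay": 0, "dx": 0, "dy": 0, "dz": -0.02, "az": 0, "hand": 0}]'

```text
clock: 11.28
position: [581.4, -301.3, 163.5]
tool_rot: [[0.379, 0.925, -0.001], [0.925, -0.379, 0.0], [0.0, -0.001, -1.0]]
wrist_force: [0.3, -0.5, -2.3]
opening: 0.093
grasp_force: 30.0
```

Run:
```python
from h import *
s=read_state();print(np.round(s["position"],1),np.round(s["wrist_force"],1))
S=camera("scene");p=np.array(s["position"])
u,v=map(int,proj(cam("scene"),p));x,y=max(0,u-75),max(0,v-56);print(x,y)
W=camera("wrist")
m=np.hstack([cv2.resize(S[y:y+112,x:x+150],(400,300),interpolation=cv2.INTER_CUBIC),cv2.resize(W,(400,300))])
cv2.imwrite("pics/m4.png",m[:,:,::-1])
```

```text
[ 581.4 -301.3  163.5] [ 0.3 -0.5 -2.3]
101 151
```

View pics/m4.png

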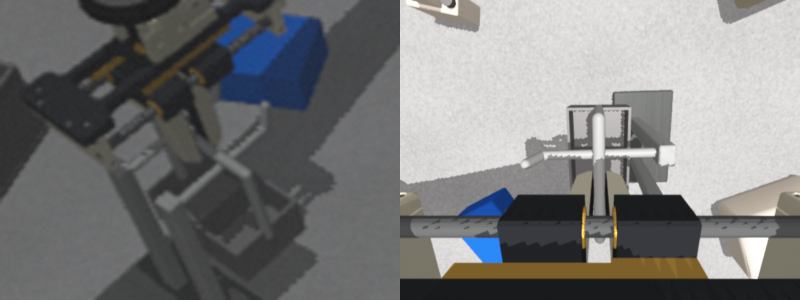

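The bar lies across the prongs, between the turned-up tips and the posts. In the wrist view the prong crosses under it at (600,153) in the montage. I'm lowering in small steps to contact.

Request:
apply_moves --increments '[{"ax": 0, "ay": 0, "dx": 0, "dy": 0, "dz": -0.02, "az": 0, "hand": 0}, {"ax": 0, "ay": 0, "dx": 0, "dy": 0, "dz": -0.02, "az": 0, "hand": 0}]'

```text
clock: 11.55
position: [581.4, -301.3, 161.2]
tool_rot: [[0.379, 0.926, -0.001], [0.926, -0.379, 0.0], [0.0, -0.001, -1.0]]
wrist_force: [-0.3, 0.4, -1.4]
opening: 0.096
grasp_force: 30.0
```

Request:
apply_moves --increments '[{"ax": 0, "ay": 0, "dx": 0, "dy": 0, "dz": -0.015, "az": 0, "hand": 0}, {"ax": 0, "ay": 0, "dx": 0, "dy": 0, "dz": -0.015, "az": 0, "hand": 0}]'

```text
clock: 11.72
position: [581.6, -301.4, 160.6]
tool_rot: [[0.379, 0.925, 0.0], [0.925, -0.379, -0.0], [-0.0, 0.0, -1.0]]
wrist_force: [-2.4, 1.0, 1.9]
opening: 0.099
grasp_force: 30.0
```

The bar has landed, with the force going from −2.5 to +1.9 N. I'm releasing and backing straight up.

Request:
apply_moves --increments '[{"ax": 0, "ay": 0, "dx": 0, "dy": 0, "dz": 0, "az": 0, "hand": 0.4}, {"ax": 0, "ay": 0, "dx": 0, "dy": 0, "dz": 0, "az": 0, "hand": 0.4}, {"ax": 0, "ay": 0, "dx": 0, "dy": 0, "dz": 0, "az": 0, "hand": 0.4}, {"ax": 0, "ay": 0, "dx": 0, "dy": 0, "dz": 0, "az": 0, "hand": 0.4}, {"ax": 0, "ay": 0, "dx": 0, "dy": 0, "dz": 0, "az": 0, "hand": 0.4}, {"ax": 0, "ay": 0, "dx": 0, "dy": 0, "dz": 0, "az": 0, "hand": 0.4}, {"ax": 0, "ay": 0, "dx": 0, "dy": 0, "dz": 0.1, "az": 0, "hand": 0.4}, {"ax": 0, "ay": 0, "dx": 0, "dy": 0, "dz": 0.25, "az": 0, "hand": 0.4}, {"ax": 0, "ay": 0, "dx": 0, "dy": 0, "dz": 0.5, "az": 0, "hand": 0.4}, {"ax": 0, "ay": 0, "dx": 0, "dy": 0, "dz": 0.75, "az": 0, "hand": 0.4}, {"ax": 0, "ay": 0, "dx": 0, "dy": 0, "dz": 1, "az": 0, "hand": 0.6}, {"ax": 0, "ay": 0, "dx": 0, "dy": 0, "dz": 1, "az": 0, "hand": 0.6}]'

```text
clock: 12.72
position: [585.2, -302.2, 288.4]
tool_rot: [[0.379, 0.925, 0.014], [0.925, -0.379, -0.005], [0.0, 0.015, -1.0]]
wrist_force: [1.5, -0.7, 0.8]
opening: 0.5
grasp_force: 0.0
```

Run:
```python
from h import *
np.set_printoptions(precision=1,suppress=True)
s=read_state();print(s["clock"],np.round(s["position"],1),np.round(s["wrist_force"],1),s["opening"])
a=cv2.imread("pics/top0.png");b=cv2.imread("pics/scene0.png")
# spacer: white blob in both pictures
for im,n,(x,y) in((a,"top",(340,255)),(b,"scene",(278,200))):
    g=cv2.cvtColor(im[y:y+50,x:x+50],cv2.COLOR_BGR2GRAY)
    th,m=cv2.threshold(g,0,255,cv2.THRESH_OTSU);cs=max(cv2.findContours(m,0,2)[0],key=cv2.contourArea)
    r=cv2.minAreaRect(cs);print(n,th,np.array(r[0])+[x,y],r[1],r[2],cv2.contourArea(cs))
o=[cv2.resize(a[255:305,335:395],(400,300),interpolation=cv2.INTER_CUBIC),cv2.resize(b[200:250,270:330],(400,300),interpolation=cv2.INTER_CUBIC)]
T=camera("top");S=camera("scene")
o2=[cv2.resize(S[150:262,110:260],(400,300),interpolation=cv2.INTER_CUBIC)[:,:,::-1],cv2.resize(T[190:250,240:320],(400,300),interpolation=cv2.INTER_CUBIC)[:,:,::-1]]
cv2.imwrite("pics/top3.png",T[:,:,::-1]);cv2.imwrite("pics/scene3.png",S[:,:,::-1])
cv2.imwrite("pics/m5.png",np.vstack([np.hstack(o),np.hstack(o2)]))
```

```text
12.7167 [ 585.2 -302.2  288.4] [ 1.5 -0.7  0.8] 0.49962335019461135
top 133.0 [362.4 279. ] (11.023979187011719, 25.545949935913086) 32.00538635253906 167.5
scene 130.0 [299.1 214.4] (6.37905216217041, 10.816654205322266) 56.3099365234375 52.5
```

View pics/m5.png

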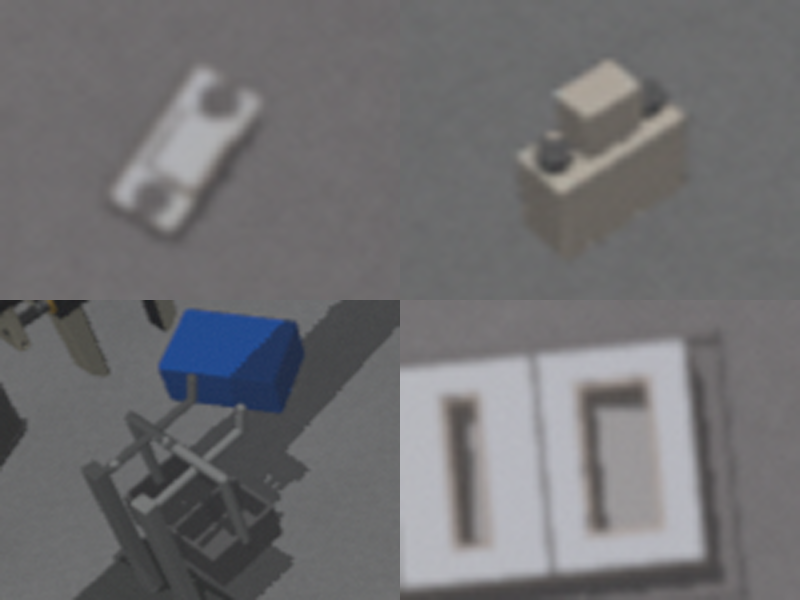

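The basket hangs by its handle on both prongs, released. The spacer's shoulder is centred near top (363,277.5), with its long axis at about −34°. I'm moving above it with the tool turned to grip its fin.

Request:
apply_moves --increments '[{"ax": 0, "ay": 0, "dx": -0.48, "dy": 1, "dz": 0, "az": -0.57, "hand": 1}, {"ax": 0, "ay": 0, "dx": -0.48, "dy": 1, "dz": 0, "az": -0.57, "hand": 1}, {"ax": 0, "ay": 0, "dx": -0.48, "dy": 1, "dz": 0, "az": -0.57, "hand": 1}, {"ax": 0, "ay": 0, "dx": -0.48, "dy": 1, "dz": 0, "az": -0.57, "hand": 1}, {"ax": 0, "ay": 0, "dx": -0.48, "dy": 1, "dz": 0, "az": -0.57, "hand": 1}, {"ax": 0, "ay": 0, "dx": -0.48, "dy": 1, "dz": 0, "az": -0.57, "hand": 1}, {"ax": 0, "ay": 0, "dx": -0.48, "dy": 1, "dz": 0, "az": -0.57, "hand": 1}, {"ax": 0, "ay": 0, "dx": -0.48, "dy": 1, "dz": 0, "az": -0.57, "hand": 1}, {"ax": 0, "ay": 0, "dx": -0.48, "dy": 1, "dz": 0, "az": -0.57, "hand": 1}]'

```text
clock: 13.57
position: [523.3, -181.1, 278.8]
tool_rot: [[0.958, 0.285, -0.002], [0.285, -0.958, 0.0], [-0.002, -0.001, -1.0]]
wrist_force: [-1.1, 0.6, 0.5]
opening: 1.0
grasp_force: 0.0
```

Request:
apply_moves --increments '[{"ax": 0, "ay": 0, "dx": -0.48, "dy": 0.97, "dz": -0.4, "az": -0.56, "hand": 1}, {"ax": 0, "ay": 0, "dx": -0.48, "dy": 0.97, "dz": -0.4, "az": -0.56, "hand": 1}, {"ax": 0, "ay": 0, "dx": -0.48, "dy": 0.97, "dz": -0.4, "az": -0.56, "hand": 1}, {"ax": 0, "ay": 0, "dx": -0.48, "dy": 0.97, "dz": -0.4, "az": -0.56, "hand": 1}, {"ax": 0, "ay": 0, "dx": -0.48, "dy": 0.97, "dz": -0.4, "az": -0.56, "hand": 1}, {"ax": 0, "ay": 0, "dx": -0.48, "dy": 0.97, "dz": -0.4, "az": -0.56, "hand": 1}, {"ax": 0, "ay": 0, "dx": -0.48, "dy": 0.97, "dz": -0.4, "az": -0.56, "hand": 1}, {"ax": 0, "ay": 0, "dx": -0.48, "dy": 0.97, "dz": -0.4, "az": -0.56, "hand": 1}, {"ax": 0, "ay": 0, "dx": -0.48, "dy": 0.97, "dz": -0.4, "az": -0.56, "hand": 1}, {"ax": 0, "ay": 0, "dx": -0.48, "dy": 0.97, "dz": -0.4, "az": -0.56, "hand": 1}]'

```text
clock: 14.4
position: [466.3, -65.0, 231.5]
tool_rot: [[0.831, -0.556, -0.0], [-0.556, -0.831, 0.0], [-0.0, 0.0, -1.0]]
wrist_force: [0.4, -0.2, 0.6]
opening: 0.998
grasp_force: 0.0
```

```bash
cat > sp.py <<'E'
from h import *
np.set_printoptions(precision=1,suppress=True)
s=read_state();w=cam("wrist",s);W=camera("wrist");cv2.imwrite("pics/w6.png",W[:,:,::-1])
R=np.array(s["tool_rot"]);print(s["clock"],np.array(s["position"]),"tool y ang",np.degrees(np.arctan2(R[1,1],R[0,1])),"tilt",R[2],"q",np.round(s["q"]))
hsv=cv2.cvtColor(W,cv2.COLOR_RGB2HSV);u,v=map(int,proj(w,(467,-64,65)));print("expect",u,v)
x0,y0=u-70,max(0,v-70);c=W[y0:min(v+70,262),x0:u+70]
g=cv2.cvtColor(c,cv2.COLOR_RGB2GRAY)
for th in(205,215,225,235):
    m=(g>th).astype(np.uint8)*255
    cs=sorted(cv2.findContours(m,0,2)[0],key=cv2.contourArea)[-2:]
    for k in cs:
        r=cv2.minAreaRect(k);bp=cv2.boxPoints(r)+[x0,y0];print(th,cv2.contourArea(k),np.array(r[0])+[x0,y0],np.array(r[1]),r[2],bp.tolist() if th==225 else "")
E
python3 sp.py
```

```text
14.4 [466.3 -65.  231.5] tool y ang -123.7482465510276 tilt [-0.  0. -1.] q [   4.   18.    1.  109.   -1.   53. -118.]
expect 317 218
205 58.0 [308.  193.5] [11.  8.] 90.0 
205 87.0 [323.  196.5] [17.  8.] 90.0 
215 47.0 [307.5 194. ] [10.  7.] 90.0 
215 81.0 [323. 196.] [16.  8.] 90.0 
225 45.0 [307.5 194. ] [10.  7.] 90.0 [[304.0, 189.0], [311.0, 189.0], [311.0, 199.0], [304.0, 199.0]]
225 53.5 [322.5 196.5] [15.  7.] 90.0 [[319.0, 189.0], [326.0, 189.0], [326.0, 204.0], [319.0, 204.0]]
235 31.0 [307.5 193.5] [9. 5.] 90.0 
235 48.5 [323. 196.] [14.  6.] 90.0
```

The spacer lies in the gripper's shadow here, so I'll use the caps from the first two views plus a row profile in this wrist picture.

Run:
```python
from h import *
np.set_printoptions(precision=1,suppress=True,linewidth=250)
t=cam("top");sc=cam("scene");s=read_state();w=cam("wrist",s)
a,ea=tri((t,(358.25,284.25)),(sc,(307.8,214.6)));b,eb=tri((t,(367.7,269.7)),(sc,(293.3,223.3)))
print(a,ea,b,eb,"mid",(a+b)/2,np.degrees(np.arctan2(b[1]-a[1],b[0]-a[0])),np.linalg.norm(a-b))
for q in((358.25,284.25),(367.7,269.7)):print(plane(t,q,57))
print("shoulder",plane(t,(363.05,277.5),50))
T=np.array(s["tool_rot"])
print("caps in w6",proj(w,a),proj(w,b))
g=cv2.cvtColor(cv2.imread("pics/w6.png"),cv2.COLOR_BGR2GRAY)
print("cols 270..366 step2");
for r in range(150,262,7):print(r,g[r,270:367:2])
```

```text
[456.  -48.9  68.4] [2.7, 2.7] [488.7 -73.   67.1] [0.6, 0.6] mid [472.3 -60.9  67.7] -36.44218125964283 40.586999804664856
[456.6 -52.1  57. ]
[489.  -74.3  57. ]
shoulder [471.6 -63.8  50. ]
caps in w6 (np.float64(311.2308005759714), np.float64(235.52705134324904)) (np.float64(312.85089613210147), np.float64(196.4541883697434))
cols 270..366 step2
150 [167 166 171 168 170 171 172 171 169 167 170 168 165 170 166 164 171 169 168 160 167 168 166 169 171 170 169 168 168 166 160 162 164 166 165 166 166 168 167 161 159 168 165 162 163 162 161 164 167]
157 [172 170 170 167 163 167 167 166 169 168 168 170 171 171 171 168 165 165 167 168 166 167 169 170 170 168 160 162 167 161 163 171 169 168 167 167 166 162 161 156 163 169 170 168 168 165 166 171 169]
164 [172 168 167 166 171 172 170 166 169 169 168 167 170 167 168 170 163 161 166 170 169 166 171 172 170 165 163 166 166 168 167 171 168 163 167 165 169 170 170 169 169 169 170 176 174 171 167 166 165]
171 [165 173 171 166 166 167 169 168 170 170 169 164 161 163 167 167 164 165 168 171 170 164 165 167 165 162 166 166 165 171 170 168 168 167 1
[... 1783 characters left out ...]
9 143 162 166 110  96  96  95  98  98  98 102 100  99  97  96  97  95  97  97  98  99  98  99]
241 [173 165 164 168 169 166 163 165 157 103 100  97  97 101 101 101  95 100 151 157 135  75 101 129 101  91 142 150 144 108 100 101  98  98  96  97  95  96 100 100  97 102  98  99  99  95  94  98  99]
248 [170 171 172 167 165 171 170 168 161 108  97  95 101 102  97  97  99  98 100  96  97 100 103 103 102  98 105 135 129 131 123 116 133 107  98  97  97  97  98 101 102 101  99  98  97  96  95  96  96]
255 [171 171 170 171 175 170 171 177 174 172 170 165 167 169 167 168 166 169 176 171 171 175 170 167 171 176 174 171 170 171 174 172 174 166 140 133 133 135 132 140 129 115  99  95  97  95  94  92  93]
```

Run:
```python
from h import *
np.set_printoptions(precision=1,suppress=True,linewidth=250)
s=read_state();w=cam("wrist",s);R=np.array(s["tool_rot"]);p=np.array(s["position"])
g=cv2.cvtColor(cv2.imread("pics/w6.png"),cv2.COLOR_BGR2GRAY)
print(g[183:252,325]);print(g[183:252,323]);print(g[200:245,314])
for n,uv,z in(("shoulder",(315.5,217),50),("fin",(315,223),80)):
    X=plane(w,uv,z);print(n,X,"tool",R.T@(X-p))
```

```text
[131 125 124 132 162 216 242 247 248 248 248 247 247 247 248 247 248 248 247 246 239 217 187 169 164 163 163 165 166 166 168 170 177 183 178 169 166 167 167 167 167 166 168 167 167 167 167 167 166 167 167 168 169 170 169 169 168 166 147 121 101  98
  99  99 107 134 159 168 169]
[131 127 126 132 162 217 242 247 247 245 241 229 210 220 227 232 243 247 248 247 244 221 154 124 122 125 140 159 166 167 169 180 213 234 230 198 172 167 168 167 168 167 167 168 168 167 167 168 168 168 164 155 149 154 155 157 160 161 150 122 102 100
 100 101 105 127 149 155 156]
[139 137 136 140 138 124 118 118 123 139 161 170 172 170 171 184 220 235 223 186 172 171 170 170 171 170 174 189 205 225 226 217 229 238 219 150 109  88  82  86  90 101 107 100  98]
shoulder [466.5 -61.1  50. ] tool [ -2.   -3.4 181.5]
fin [467.2 -61.3  80. ] tool [ -1.2  -3.6 151.5]
```

The fin centre is at about (468.5,−62.3) and yaw is aligned. I'm descending to TCP z≈57, which keeps the fingertips above the shoulder, and closing.

Request:
apply_moves --increments '[{"ax": 0, "ay": 0, "dx": 0.018, "dy": 0.022, "dz": -0.3, "az": 0, "hand": 0.55}, {"ax": 0, "ay": 0, "dx": 0.018, "dy": 0.022, "dz": -0.6, "az": 0, "hand": 0.55}, {"ax": 0, "ay": 0, "dx": 0.018, "dy": 0.022, "dz": -0.8, "az": 0, "hand": 0.55}, {"ax": 0, "ay": 0, "dx": 0.018, "dy": 0.022, "dz": -0.95, "az": 0, "hand": 0.55}, {"ax": 0, "ay": 0, "dx": 0.018, "dy": 0.022, "dz": -0.95, "az": 0, "hand": 0.55}, {"ax": 0, "ay": 0, "dx": 0.018, "dy": 0.022, "dz": -0.95, "az": 0, "hand": 0.55}]'

```text
clock: 14.95
position: [468.2, -62.4, 117.3]
tool_rot: [[0.83, -0.558, -0.002], [-0.558, -0.83, 0.0], [-0.002, 0.001, -1.0]]
wrist_force: [0.5, 0.0, 0.0]
opening: 0.624
grasp_force: 0.0
```

Request:
apply_moves --increments '[{"ax": 0, "ay": 0, "dx": 0, "dy": 0, "dz": -0.12, "az": 0, "hand": 0.55}, {"ax": 0, "ay": 0, "dx": 0, "dy": 0, "dz": -0.25, "az": 0, "hand": 0.55}, {"ax": 0, "ay": 0, "dx": 0, "dy": 0, "dz": -0.38, "az": 0, "hand": 0.55}, {"ax": 0, "ay": 0, "dx": 0, "dy": 0, "dz": -0.46, "az": 0, "hand": 0.55}, {"ax": 0, "ay": 0, "dx": 0, "dy": 0, "dz": -0.5, "az": 0, "hand": 0.55}, {"ax": 0, "ay": 0, "dx": 0, "dy": 0, "dz": -0.5, "az": 0, "hand": 0.55}, {"ax": 0, "ay": 0, "dx": 0, "dy": 0, "dz": -0.5, "az": 0, "hand": 0.55}]'

```text
clock: 15.53
position: [469.2, -62.5, 58.5]
tool_rot: [[0.83, -0.558, 0.002], [-0.558, -0.83, -0.0], [0.001, -0.001, -1.0]]
wrist_force: [-0.6, -0.1, 0.2]
opening: 0.553
grasp_force: 0.0
```

Request:
apply_moves --increments '[{"ax": 0, "ay": 0, "dx": 0, "dy": 0, "dz": 0, "az": 0, "hand": 0}, {"ax": 0, "ay": 0, "dx": 0, "dy": 0, "dz": 0, "az": 0, "hand": 0}, {"ax": 0, "ay": 0, "dx": 0, "dy": 0, "dz": 0, "az": 0, "hand": 0}, {"ax": 0, "ay": 0, "dx": 0, "dy": 0, "dz": 0, "az": 0, "hand": 0}, {"ax": 0, "ay": 0, "dx": 0, "dy": 0, "dz": 0, "az": 0, "hand": 0}, {"ax": 0, "ay": 0, "dx": 0, "dy": 0, "dz": 0, "az": 0, "hand": 0}, {"ax": 0, "ay": 0, "dx": 0, "dy": 0, "dz": 0, "az": 0, "hand": 0}, {"ax": 0, "ay": 0, "dx": 0, "dy": 0, "dz": 0, "az": 0, "hand": 0}, {"ax": 0, "ay": 0, "dx": 0, "dy": 0, "dz": 0, "az": 0, "hand": 0}]'

```text
clock: 16.28
position: [468.6, -62.3, 57.9]
tool_rot: [[0.829, -0.559, 0.0], [-0.559, -0.829, 0.0], [0.0, -0.0, -1.0]]
wrist_force: [-0.0, -0.2, 2.6]
opening: 0.194
grasp_force: 30.0
```

The fin is held (18.0 mm, 30 N). I'm lifting and carrying it to just short of the slot, so the wrist camera can see the wide lane unobstructed.

Request:
apply_moves --increments '[{"ax": 0, "ay": 0, "dx": 0, "dy": 0, "dz": 0.15, "az": 0, "hand": 0}, {"ax": 0, "ay": 0, "dx": 0, "dy": 0, "dz": 0.4, "az": 0, "hand": 0}, {"ax": 0, "ay": 0, "dx": 0, "dy": 0, "dz": 0.7, "az": 0, "hand": 0}, {"ax": 0, "ay": 0, "dx": 0, "dy": 0, "dz": 1, "az": 0, "hand": 0}, {"ax": 0, "ay": 0, "dx": 0, "dy": 0, "dz": 1, "az": 0, "hand": 0}]'

```text
clock: 16.7
position: [472.7, -62.9, 183.4]
tool_rot: [[0.829, -0.559, 0.013], [-0.559, -0.829, -0.001], [0.012, -0.006, -1.0]]
wrist_force: [1.8, 0.3, -1.7]
opening: 0.19
grasp_force: 30.0
```

Request:
apply_moves --increments '[{"ax": 0, "ay": 0, "dx": 0.08, "dy": 0.23, "dz": 0, "az": 0.07, "hand": 0}, {"ax": 0, "ay": 0, "dx": 0.16, "dy": 0.46, "dz": 0, "az": 0.14, "hand": 0}, {"ax": 0, "ay": 0, "dx": 0.25, "dy": 0.7, "dz": 0, "az": 0.22, "hand": 0}, {"ax": 0, "ay": 0, "dx": 0.25, "dy": 0.7, "dz": 0, "az": 0.22, "hand": 0}]'

```text
clock: 17.03
position: [500.0, 29.6, 177.0]
tool_rot: [[0.973, -0.231, 0.002], [-0.231, -0.973, 0.006], [0.0, -0.006, -1.0]]
wrist_force: [0.6, 0.6, -3.1]
opening: 0.187
grasp_force: 30.0
```

Request:
apply_moves --increments '[{"ax": 0, "ay": 0, "dx": 0.08, "dy": 0.23, "dz": 0, "az": 0.07, "hand": 0}, {"ax": 0, "ay": 0, "dx": 0.16, "dy": 0.46, "dz": 0, "az": 0.14, "hand": 0}, {"ax": 0, "ay": 0, "dx": 0.26, "dy": 0.7, "dz": 0, "az": 0.21, "hand": 0}, {"ax": 0, "ay": 0, "dx": 0.26, "dy": 0.7, "dz": 0, "az": 0.21, "hand": 0}, {"ax": 0, "ay": 0, "dx": 0.26, "dy": 0.7, "dz": 0, "az": 0.21, "hand": 0}, {"ax": 0, "ay": 0, "dx": 0.26, "dy": 0.7, "dz": 0, "az": 0.21, "hand": 0}]'

```text
clock: 17.53
position: [528.7, 104.6, 176.5]
tool_rot: [[0.997, 0.081, -0.003], [0.081, -0.997, -0.002], [-0.003, 0.001, -1.0]]
wrist_force: [-0.8, 0.2, -1.3]
opening: 0.19
grasp_force: 30.0
```

Run:
```python
from h import *
np.set_printoptions(precision=1,suppress=True,linewidth=200)
s=read_state();w=cam("wrist",s);W=camera("wrist");R=np.array(s["tool_rot"]);p=np.array(s["position"])
print(s["clock"],p,"yaw y",np.degrees(np.arctan2(R[1,1],R[0,1])),s["opening"],s["grasp_force"],np.array(s["wrist_force"]),np.round(s["q"]))
cv2.imwrite("pics/w7.png",W[:,:,::-1])
# whole lane row from top3
t=cam("top");g=cv2.imread("pics/top3.png",0)[185:265,190:320];m=(g>125).astype(np.uint8)*255
m=cv2.morphologyEx(m,cv2.MORPH_OPEN,np.ones((3,3)));k=max(cv2.findContours(m,0,2)[0],key=cv2.contourArea);r=cv2.minAreaRect(k)
bp=cv2.boxPoints(r)+[190,185];q=np.array([plane(t,x,66) for x in bp]);print("row corners",q[:,:2].tolist(),"mid",q.mean(0),[np.linalg.norm(q[i]-q[i-1]) for i in(1,2)])
print("edge yaw",[np.degrees(np.arctan2(*(q[i]-q[i-1])[[1,0]])) for i in(1,2)])
k2=[c for c in cv2.findContours(m,cv2.RETR_CCOMP,2)[0] if 60<cv2.contourArea(c)<1500]
for c in k2:
    r=cv2.minAreaRect(c);bb=np.array([plane(t,x,66) for x in cv2.boxPoints(r)+[190,185]]);print("hole",np.array(r[0])+[190,185],r[1],bb.mean(0))
print("slot in wrist expected",proj(w,(601.6,113.4,66)))
sm=cv2.resize(W,(640,480));cv2.imwrite("pics/m6.png",sm[:,:,::-1])
```

```text
17.5333 [528.7 104.6 176.5] yaw y -85.33537290211079 0.1900463872314452 29.953145384788513 [-0.8  0.2 -1.3] [  -7.   28.  -10.  103.    6.   50. -105.]
row corners [[640.3863001186718, 297.6490504683183], [658.50054072635, 85.06585174950752], [556.0881218572114, 75.74828735978762], [538.0460608729462, 286.5790783828517]] mid [598.3 186.3  66. ] [np.float64(213.3535612318535), np.float64(102.83540511314415)]
edge yaw [np.float64(-85.12958446501702), np.float64(-174.8014958396715)]
hole [221.5 227. ] (9.0, 30.0) [592.2 256.2  66. ]
hole [251.5 224. ] (7.0, 30.0) [597.7 187.7  66. ]
hole [282.  220.5] (14.0, 31.0) [604.3 118.2  66. ]
slot in wrist expected (np.float64(314.81626296985337), np.float64(145.20268840388172))
```

View pics/m6.png

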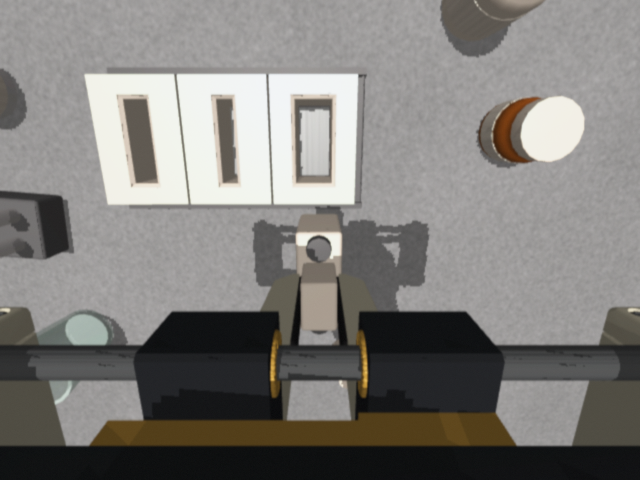

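The wrist view clearly shows three lanes, the right-hand one (−y) being wide, with its slot mouth spanning about (292..336, 94..186). The held spacer's shoulder end is at (297..341, 232) and its cap at (319,247). I'm measuring both in the same picture.

Run:
```python
from h import *
np.set_printoptions(precision=1,suppress=True,linewidth=200)
s=read_state();w=cam("wrist",s);R=np.array(s["tool_rot"]);p=np.array(s["position"])
im=cv2.imread("pics/w7.png");sub=im[60:215,270:358]
b=sub.min(2);m=(b<222).astype(np.uint8)*255
m=cv2.morphologyEx(m,cv2.MORPH_CLOSE,np.ones((5,5)))
for k in cv2.findContours(m,0,2)[0]:
    if cv2.contourArea(k)<1500: continue
    r=cv2.minAreaRect(k);bb=cv2.boxPoints(r)+[270,60];q=np.array([plane(w,x,66) for x in bb]);ap=cv2.approxPolyDP(k,6,True)[:,0]+[270,60]
    print(cv2.contourArea(k),bb.tolist(),r[2],"centre",q.mean(0),"size",[np.linalg.norm(q[i]-q[i-1]) for i in(1,2)],"yaw",[np.degrees(np.arctan2(*(q[i]-q[i-1])[[1,0]])) for i in(1,2)],len(ap))
print("row140",b[80,10:80]);print("col314",b[20:140,44])
for n,uv,z in(("shoulderL",(297,232.5),168.6),("shoulderR",(341,232.5),168.6),("cap",(319,247),176.6)):
    X=plane(w,uv,z);print(n,X,"tool",R.T@(X-p))
# shoulder rows profile
print(im[205:260,305].min(1))
for r in(225,240):print(r,im[r,288:350].min(1))
```

```text
3967.5 [[290.0, 94.0], [335.0, 94.0], [335.0, 186.0], [290.0, 186.0]] 90.0 centre [604.3 114.7  66. ] size [np.float64(34.969756839873824), np.float64(71.33643441991305)] yaw [np.float64(-85.42292112851321), np.float64(-174.642295994711)] 4
row140 [242 242 242 242 242 242 242 243 243 242 240 223 199 188 178 129  91  82  83 107 155 177 201 210 211 206 201 199 204 207 208 204 203 204 206 206 207 207 203 202 203 204 204 203 204 203 202 204 195
 147 102 116 170 196 201 215 237 242 242 242 242 242 242 242 242 242 243 242 242 242]
col314 [242 242 242 242 242 242 242 242 242 243 242 242 242 237 218 198 193 185 156 110  85  82  81  82  80  79  81  91 107 121 145 178 203 210 210 210 210 210 209 210 209 210 209 210 209 208 209 208 208
 207 208 207 208 207 206 207 207 206 206 205 206 205 204 204 205 204 205 204 205 202 203 203 201 202 201 201 200 200 200 199 199 198 197 199 198 198 198 198 197 196 197 196 195 192 176 140 112 110
 114 114 113 119 140 183 214 220 221 231 238 239 239 239 239 239 239 239 239 239 239 238]
shoulderL [556.5 118.1 168.6] tool [ 28.7 -12.    8.1]
shoulderR [558.4  93.9 168.6] tool [28.6 12.3  8.1]
cap [551.6 105.6 176.6] tool [22.8  0.1  0.1]
[138 127 129 137 145 148 149 150 141 125 115 111 112 113 113 114 114 114 115 114 114 114 116 114 115 119 135 174 208 226 232 235 236 236 236 235 236 235 235 229 200 153 133 130 124 125 131 134 137
 141 143 146 145 145 145]
225 [128 128 126 126 126 130 144 148 149 137 123 114 115 115 115 114 115 114 115 116 115 113 113 115 115 114 115 115 114 115 114 115 114 115 114 115 114 115 114 114 114 114 114 113 113 113 114 114 114
 113 107  99  88  84  92 115 127 132 134 125 103  91]
240 [ 88  89  89  87  86  86  88 121 187 217 231 235 236 236 236 236 236 235 233 213 151  87  65  77  99 111 117 123 126 127 128 127 125 123 118 114 103  87  66  60  98 169 223 234 235 236 235 235 235
 235 234 227 204 164 108  86  85  86  88  88  87  87]
```

The slot is centred at (604.3,114.2) with a yaw of about 5°. The mouth measures 35×71 mm, which fits the 30×66 slot plus bevel. The spacer sits centred on the tool. I'm moving over the slot and down to just above the mouth.

Request:
apply_moves --increments '[{"ax": 0, "ay": 0, "dx": 0.2, "dy": 0.03, "dz": 0, "az": 0.003, "hand": 0}, {"ax": 0, "ay": 0, "dx": 0.4, "dy": 0.06, "dz": 0, "az": 0.003, "hand": 0}, {"ax": 0, "ay": 0, "dx": 0.63, "dy": 0.08, "dz": 0, "az": 0.003, "hand": 0}, {"ax": 0, "ay": 0, "dx": 0.63, "dy": 0.08, "dz": 0, "az": 0.003, "hand": 0}, {"ax": 0, "ay": 0, "dx": 0.63, "dy": 0.08, "dz": -0.15, "az": 0.003, "hand": 0}, {"ax": 0, "ay": 0, "dx": 0.63, "dy": 0.08, "dz": -0.3, "az": 0.003, "hand": 0}, {"ax": 0, "ay": 0, "dx": 0.63, "dy": 0.08, "dz": -0.38, "az": 0.003, "hand": 0}, {"ax": 0, "ay": 0, "dx": 0.63, "dy": 0.08, "dz": -0.38, "az": 0.003, "hand": 0}, {"ax": 0, "ay": 0, "dx": 0.63, "dy": 0.08, "dz": -0.38, "az": 0.003, "hand": 0}]'

```text
clock: 18.33
position: [604.8, 114.3, 131.8]
tool_rot: [[0.996, 0.086, -0.001], [0.086, -0.996, -0.001], [-0.001, 0.001, -1.0]]
wrist_force: [0.0, -0.3, -1.8]
opening: 0.19
grasp_force: 30.0
```

Run:
```python
from h import *
np.set_printoptions(precision=1,suppress=True,linewidth=230)
s=read_state();w=cam("wrist",s);R=np.array(s["tool_rot"]);p=np.array(s["position"])
W=camera("wrist");cv2.imwrite("pics/w8.png",W[:,:,::-1]);print(p,np.degrees(np.arctan2(R[1,1],R[0,1])),np.array(s["wrist_force"]))
b=W.min(2)
pr=lambda x,y,z:np.array(proj(w,p+R@np.array([x,y,p[2]-z])))
print("slot +x mouth edge if centred",pr(36,0,66),pr(36,-18,66),pr(36,18,66),"spacer bottom edge",pr(30,-13,p[2]-58),pr(30,13,p[2]-58),"shoulder",pr(30,-13,p[2]-8),pr(30,13,p[2]-8))
print(b[100:245:2,318])
e=int(pr(36,0,66)[1])
for r in range(e-4,e+30,4):print(r,b[r,270:368:2])
```

```text
[604.8 114.3 131.8] -85.06134043344942 [ 0.  -0.3 -1.8]
slot +x mouth edge if centred [318.6 201. ] [293.4 201. ] [343.9 201. ] spacer bottom edge [299.9 211.5] [337.3 211.5] shoulder [295.2 230.2] [342.3 230.2]
[166 164 164 166 161 158 163 161 161 160 159 161 163 164 158 155 157 156 158 160 162 164 161 159 163 164 164 160 123 138 142 141 110 128 133 133 132 124 118 119 119 188 241 243 242 242 243 242 242 242 242 232 202 191 190 157 106
 112 118 119 118 118 119 119 120 124 184 186  64 101 133 130 128]
196 [231 243 243 243 242 242 243 242 242 242 242 242 243 242 242 242 242 242 242 242 242 242 242 242 242 242 242 242 241 242 242 242 242 242 241 241 241 241 241 241 241 241 241 241 241 241 241 241 197]
200 [211 242 242 242 242 242 242 242 242 242 242 242 242 242 242 242 242 242 242 242 242 241 241 242 242 241 241 241 241 241 241 241 241 241 241 242 241 241 241 241 241 241 241 241 241 241 241 240 187]
204 [200 241 242 242 242 242 242 242 242 242 242 235 192 187 184 183 187 190 177 197 199 199 199 201 202 202 197 199 197 197 200 194 177 193 194 203 215 239 241 241 241 241 241 241 241 240 
[... 524 characters left out ...]
6 116 117 117 117 118 118 117 111 131 205 215 239 241 240 240 240 240 240 240 240 240 234 151]
220 [148 240 241 241 241 241 241 241 241 241 241 237 198 188 106 113 118 119 118 119 119 118 118 119 118 119 119 119 118 119 117 119 118 116 113 153 216 240 240 240 240 240 240 239 240 239 239 232 140]
224 [146 239 241 241 241 241 241 241 241 241 241 237 172 192 128 118 121 119 119 120 120 120 119 119 119 120 120 119 119 121 120 119 118 118 112 129 167 237 240 240 240 240 239 240 240 239 239 232 138]
228 [130 236 240 240 240 240 240 240 241 240 240 237 198 184 122 120 121 120 121 120 120 119 121 119 120 120 120 120 121 120 120 120 120 120 116 114 169 239 240 240 240 240 240 239 239 239 239 227  76]
```

The spacer's bottom edge (columns 301–337) is centred in the mouth (292.5–343.5), so I'm going down into the slot, checking force.

Request:
apply_moves --increments '[{"ax": 0, "ay": 0, "dx": 0, "dy": 0, "dz": -0.04, "az": 0, "hand": 0}, {"ax": 0, "ay": 0, "dx": 0, "dy": 0, "dz": -0.07, "az": 0, "hand": 0}, {"ax": 0, "ay": 0, "dx": 0, "dy": 0, "dz": -0.1, "az": 0, "hand": 0}, {"ax": 0, "ay": 0, "dx": 0, "dy": 0, "dz": -0.13, "az": 0, "hand": 0}, {"ax": 0, "ay": 0, "dx": 0, "dy": 0, "dz": -0.13, "az": 0, "hand": 0}]'

```text
clock: 18.8
position: [604.7, 115.1, 115.7]
tool_rot: [[0.996, 0.087, -0.002], [0.087, -0.996, -0.0], [-0.002, 0.0, -1.0]]
wrist_force: [-0.3, -0.1, -2.6]
opening: 0.192
grasp_force: 30.0
```

Request:
apply_moves --increments '[{"ax": 0, "ay": 0, "dx": 0, "dy": 0, "dz": -0.05, "az": 0, "hand": 0}, {"ax": 0, "ay": 0, "dx": 0, "dy": 0, "dz": -0.1, "az": 0, "hand": 0}, {"ax": 0, "ay": 0, "dx": 0, "dy": 0, "dz": -0.15, "az": 0, "hand": 0}, {"ax": 0, "ay": 0, "dx": 0, "dy": 0, "dz": -0.2, "az": 0, "hand": 0}, {"ax": 0, "ay": 0, "dx": 0, "dy": 0, "dz": -0.24, "az": 0, "hand": 0}, {"ax": 0, "ay": 0, "dx": 0, "dy": 0, "dz": -0.24, "az": 0, "hand": 0}, {"ax": 0, "ay": 0, "dx": 0, "dy": 0, "dz": -0.24, "az": 0, "hand": 0}]'

```text
clock: 19.38
position: [605.1, 115.2, 87.3]
tool_rot: [[0.996, 0.087, -0.001], [0.087, -0.996, -0.0], [-0.001, 0.0, -1.0]]
wrist_force: [-0.2, -0.1, -1.8]
opening: 0.192
grasp_force: 30.0
```

Request:
apply_moves --increments '[{"ax": 0, "ay": 0, "dx": 0, "dy": 0, "dz": -0.02, "az": 0, "hand": 0}, {"ax": 0, "ay": 0, "dx": 0, "dy": 0, "dz": -0.04, "az": 0, "hand": 0}, {"ax": 0, "ay": 0, "dx": 0, "dy": 0, "dz": -0.04, "az": 0, "hand": 0}, {"ax": 0, "ay": 0, "dx": 0, "dy": 0, "dz": -0.04, "az": 0, "hand": 0}]'

```text
clock: 19.72
position: [606.0, 115.4, 83.6]
tool_rot: [[0.996, 0.087, 0.002], [0.087, -0.996, 0.0], [0.002, -0.0, -1.0]]
wrist_force: [0.3, -0.2, 1.7]
opening: 0.192
grasp_force: 30.0
```

Seat contact came at TCP z≈84, as expected. Pressing.

Request:
apply_moves --increments '[{"ax": 0, "ay": 0, "dx": -0.005, "dy": 0, "dz": -0.02, "az": 0, "hand": 0}, {"ax": 0, "ay": 0, "dx": -0.005, "dy": 0, "dz": -0.04, "az": 0, "hand": 0}, {"ax": 0, "ay": 0, "dx": -0.005, "dy": 0, "dz": -0.06, "az": 0, "hand": 0}, {"ax": 0, "ay": 0, "dx": -0.005, "dy": 0, "dz": -0.06, "az": 0, "hand": 0}, {"ax": 0, "ay": 0, "dx": -0.005, "dy": 0, "dz": -0.06, "az": 0, "hand": 0}]'

```text
clock: 20.13
position: [605.9, 115.4, 76.6]
tool_rot: [[0.996, 0.087, 0.003], [0.087, -0.996, 0.0], [0.003, -0.0, -1.0]]
wrist_force: [0.4, -0.3, 5.9]
opening: 0.192
grasp_force: 30.0
```

Request:
apply_moves --increments '[{"ax": 0, "ay": 0, "dx": 0, "dy": 0, "dz": -0.015, "az": 0, "hand": 0}, {"ax": 0, "ay": 0, "dx": 0, "dy": 0, "dz": -0.015, "az": 0, "hand": 0}, {"ax": 0, "ay": 0, "dx": 0, "dy": 0, "dz": -0.015, "az": 0, "hand": 0}]'

```text
clock: 20.38
position: [605.9, 115.4, 75.1]
tool_rot: [[0.996, 0.087, 0.003], [0.087, -0.996, 0.0], [0.003, -0.0, -1.0]]
wrist_force: [0.6, -1.3, 7.8]
opening: 0.193
grasp_force: 30.0
```

Request:
apply_moves --increments '[{"ax": 0, "ay": 0, "dx": 0, "dy": 0, "dz": -0.008, "az": 0, "hand": 0}, {"ax": 0, "ay": 0, "dx": 0, "dy": 0, "dz": -0.008, "az": 0, "hand": 0}, {"ax": 0, "ay": 0, "dx": 0, "dy": 0, "dz": -0.008, "az": 0, "hand": 0}]'

```text
clock: 20.63
position: [606.0, 115.4, 74.3]
tool_rot: [[0.996, 0.087, 0.003], [0.087, -0.996, 0.0], [0.003, -0.0, -1.0]]
wrist_force: [0.1, -0.2, 8.4]
opening: 0.192
grasp_force: 30.0
```

Request:
apply_moves --increments '[{"ax": 0, "ay": 0, "dx": 0, "dy": 0, "dz": -0.006, "az": 0, "hand": 0}, {"ax": 0, "ay": 0, "dx": 0, "dy": 0, "dz": -0.006, "az": 0, "hand": 0}, {"ax": 0, "ay": 0, "dx": 0, "dy": 0, "dz": -0.006, "az": 0, "hand": 0}]'

```text
clock: 20.88
position: [606.0, 115.4, 73.7]
tool_rot: [[0.996, 0.087, 0.003], [0.087, -0.996, 0.001], [0.003, -0.0, -1.0]]
wrist_force: [0.7, -0.9, 7.4]
opening: 0.19
grasp_force: 30.0
```

Request:
apply_moves --increments '[{"ax": 0, "ay": 0, "dx": 0, "dy": 0, "dz": 0, "az": 0, "hand": 0}, {"ax": 0, "ay": 0, "dx": 0, "dy": 0, "dz": 0, "az": 0, "hand": 0}]'

```text
clock: 21.05
position: [606.0, 115.4, 73.7]
tool_rot: [[0.996, 0.087, 0.003], [0.087, -0.996, 0.0], [0.003, -0.0, -1.0]]
wrist_force: [0.5, -1.1, 7.5]
opening: 0.189
grasp_force: 30.0
```

Request:
apply_moves --increments '[{"ax": 0, "ay": 0, "dx": 0, "dy": 0, "dz": -0.006, "az": 0, "hand": 0}, {"ax": 0, "ay": 0, "dx": 0, "dy": 0, "dz": -0.006, "az": 0, "hand": 0}, {"ax": 0, "ay": 0, "dx": 0, "dy": 0, "dz": -0.006, "az": 0, "hand": 0}]'

```text
clock: 21.3
position: [606.0, 115.4, 73.4]
tool_rot: [[0.996, 0.087, 0.003], [0.087, -0.996, 0.0], [0.003, -0.0, -1.0]]
wrist_force: [-0.4, -1.0, 10.0]
opening: 0.19
grasp_force: 30.0
```

Run:
```python
from h import *
np.set_printoptions(precision=2,suppress=True,linewidth=230)
F=[];Z=[]
for i in range(6):
    W=camera("wrist");s=read_state();F.append(s["wrist_force"][2]);Z.append(s["position"][2])
print(np.array(F),np.array(Z));p=np.array(s["position"]);R=np.array(s["tool_rot"]);w=cam("wrist",s)
cv2.imwrite("pics/w9.png",W[:,:,::-1]);b=W.min(2)
print(b[195:262,305]);print(b[195:262,318])
for z in(66,65,68,70):print(z,proj(w,p+R@np.array([30,0,p[2]-z])),proj(w,p+R@np.array([36,0,p[2]-66])))
```

```text
[9.16 9.93 9.71 8.46 9.73 9.45] [73.36 73.36 73.38 73.38 73.37 73.36]
[118 118 133 184 229 240 241 241 242 241 241 241 241 241 241 241 241 240 241 240 240 240 240 240 240 240 240 240 236 214 170 174 188 169 133 125 140 179 214 229 236 239 240 240 240 240 240 239 239 237 234 227 198 154 133 132 136
 141 144 148 150 151 152 150 152 152 148]
[118 119 129 171 221 239 241 241 241 241 241 241 241 241 241 240 240 241 240 240 240 240 240 240 240 240 240 240 238 228 207 201 195 168 133 125 143 180 206 190 130  72  67  99 127 133 131 131 130 130 129 129 128 126 126 126 125
 125 123 123 122 123 122 122 121 118 102]
66 (np.float64(318.73452210854924), np.float64(230.5110239852876)) (np.float64(318.7303152915884), np.float64(219.87555582232656))
65 (np.float64(318.73227714094327), np.float64(230.03942286722202)) (np.float64(318.7303152915884), np.float64(219.87555582232656))
68 (np.float64(318.73908309466805), np.float64(231.46915190990418)) (np.float64(318.7303152915884), np.float64(219.87555582232656))
70 (np.float64(318.74374134051135), np.float64(232.44771121832244)) (np.float64(318.7303152915884), np.float64(219.87555582232656))
```

The force has risen to about 9.5 N (about 11.5 N on the spring once the spacer's weight is added), and the last 0.7 mm command moved only 0.3 mm. The seat is therefore at flush against its stop (TCP z 73.4, 10.5 mm below first contact), and the spacer is still held at 30 N. Handing in.

```bash
python3 -c "
from workcell import *
print(job_done())"
```

```text
the job is handed in; nothing more can be done
None
```

I hung the basket on both prongs and let go of it, then handed in with the spacer in the wide slot, still held at 30 N and pressed to the seat's stop (about 0.5 mm past flush by the given travel). I did no final camera check on the bystanders or the basket.

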